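# Lock a vase into its display collar

## Robot

A 7-joint arm with a two-finger parallel gripper is mounted at the origin on the work surface. World frame = base frame: x ahead of the robot, y to its left, z up, the work surface at z = 0. Lengths are in m, angles in degrees, forces in N, time in s.
With the tool pointing down it reaches from about 0.425 to 0.875 m from the base axis. Payload 4.7 kg.
Tool frame: the origin (TCP) lies on the centre line of the jaws, within the pads' length; the fingertips stand env.nose_length ahead of it and the grasp point (between the pads) lies 8 mm behind it (env.nose_length is the distance from the TCP to the fingertips, in m); y points along the fingers, z is the direction in which the jaws open and shut, and the axes are right-handed (so a half turn about y gives the same grasp; the last joint's range is limited). The gripper opens to 87 mm and grips with 3 to 60 N. Pads are 19 mm wide; open, the fingers measure 117 mm over their backs; the gripper's body (75 mm by 190 mm) begins 51 mm behind the grasp point.
Start: joints at [67.901, 18.392, -4.016, 83.108, 1.295, 78.541, -3.26], TCP at [0.253, -0.599, 0.205] pointing down, gripper open.
Joint ranges: [-163.93, 163.93], [-17.29, 119.83], [-79.2, 71.16], [3.27, 140.29], [-89.18, 269.18], [5.43, 117.66], [-154.24, 154.24]. Speed limits (degrees/s): [147.25, 147.25, 180, 180, 180, 180, 180].

## Interface

Orientations are given as [roll, pitch, yaw] about the fixed x, y, z axes, in that order (R = Rz(yaw) Ry(pitch) Rx(roll)).
In Python, from cell import env, read_camera, camera_info, job, models gives the robot as it stands.
- The arm moves only by the tool move_arm, never from a script. Its argument "moves" is a list of rows, each a list of 6 numbers: the shift along the tool's x, y, z in mm, then the turn, a rotation vector about the tool's x, y, z in degrees. In form: [[x, y, z, ax, ay, az], ...]. A call has 1 to 20 rows; each row is the pose to reach, as a shift and turn from the pose commanded when the call began, along the tool's axes at that moment; what a row does not reach only later rows make up. A row lasts 1/12 s, in which the tool goes at most 41.7 mm and 7.16 degrees, less where a joint would pass 70% of its speed; a pose out of reach is approached as far as the arm can. A call with a gripper value outside its range is refused whole. "claw" is the finger opening in mm, from 0 to 87, set as the call begins (left out, the last holds). The fingers move at their own pace and stop on an object; "newtons" is the grip in N (left out, the last holds). Time passes only in rows, so rows that repeat a pose let the fingers close. It gives the time, the measured TCP pose, the force and the opening at its end, in the units of the state.
- env.get_obs(): the state, without advancing time (a new reading comes with each control period).
- read_camera(name): name is "scene" or "side" or "wrist"; returns (picture, depth): 400x640x3 uint8, red, green, blue; 400x640 float32, m along the optical axis (not along the pixel's ray), 0 where there is no reading.
- camera_info(name): a dict with "fx", "fy", "cx", "cy" (pixels), "R" (3x3) and "t" (3): a world point X has camera coordinates R X + t. Camera axes: x right, y down, z forward; pixel columns grow to the right and rows downward; lengths in m; the calibration is good to about 2 mm. The wrist camera is an equidistant fisheye: a pixel r from the principal point sees the ray r / f radians off the axis. A picture is of the moment at which its call begins: read the wrist's pose just before it. camera_info takes no time and is no camera call; for the wrist camera it gives the pose at the moment of the call.
- job.sign_off(): hands the job in, once; it reports no verdict.
Trained networks look in the newest picture that a camera, given by its name, has taken for a name from the list of things; names that differ only in an ending like _2 or _b are one class to them, and where a whole thing is asked for, a point or a joint stands for the part that bears it (a point fixed in the world has none). Each returns a list of dicts, best first, with "score" (0 to 1); they miss things now and then, are a little off and sometimes report something else, mostly with a low value. They report only what shows in the picture. A call takes as long as a camera call. They do not tell look-alikes from the thing itself.
- models.spot_in(target, camera): "point" ([x, y, z] in m, in world coordinates, good to about 4 mm: the middle of the surface that is visible of it).
- models.cut_out(target, camera): "mask" (400x640 bool, what is visible of it).
The state is a dict: "time_s": time; "qpos": joint angles; "joint_velocities": joint speeds; "effort": joint torques, N m; "tool_pos": TCP position; "tool_rot": TCP orientation; "force": force on the tool from outside, world axes, zero at the start; "wrist_torque": the same for the moment, N m; "grip_width": finger opening in m.
Only numpy, scipy, OpenCV 4.12 (cv2) and the standard library are available. Lean on these libraries where they do the work, as an engineer would, in place of code of your own. Each camera call takes 0.05 s, during which the arm holds its last target.

## Task

First stand the white bud vase upright in the middle of the small raised plinth of the display stand and let it go; then swing the collar's open half fully shut around it and drop the headed steel locking pin down through the two aligned holes until its flange rests on the plate. Last, take the two upright tabs at the end of the collar between the fingers, one finger outside each, squeeze them together, and finish still squeezing: do not let go at the end. Do not topple the vase or push the other pieces on the counter about.

Things in the scene. Friction and masses are not known exactly. Their poses are not given: they have to be found in the camera images.
- stand: Fixed stand: wooden base 150x110x15 mm, round plinth, aluminium collar of two half rings (inner radius 42, z 68 to 86). Origin on the plinth's axis at counter height, z up, yaw within 0.35 of the world's. Hinge 50 mm to +x; the halves' straight ends run to -x. The +y half is fixed, the -y half swings level. Yaw and place vary.
- plinth_top (a point): Centre of the plinth's flat top, 45 mm above the counter; the round top is 56 mm in diameter. Axes as stand.
- hinge (a point): On the vertical hinge axis of the swinging half, 86 mm above the counter (top of a 12 mm post that ends 93 mm up).
- gate: The swinging half. Origin on the hinge axis at counter height; axes as the stand's when shut (stop), yaw greater by its opening angle: it opens counter-clockwise seen from above, its free end moving to the stand's -y. Starts 0.45 to 0.85 rad open. Stiff hinge: about 1 N at the tab moves it, and it stays where it is left.
- fixed_half: The fixed half, on the stand's +y side. Origin and axes as stand.
- hole (a point): Where the pin goes: 80 mm to -x of the stand's origin, on the common axis of both 14 mm holes once shut, at the top face (84 mm up) of the upper ear. Each half has a level ear plate 36x36x8 mm with a hole: the swinging one (z 76 to 84) closes over the fixed one (z 66 to 74); free space below.
- gate_hole (a point): Centre of the hole in the swinging ear, top face; moves with the swinging half and meets hole when shut.
- fixed_tab (a point): Upright tab at the end of the fixed half, 28 long x 8 thick (y) x 54 mm high; the point is its centre, at (-119, +22, 95) mm in the stand's frame, axes as the stand; top 122 mm up.
- gate_tab (a point): Like tab on the swinging half; the point is its centre, its axes turn with the half. Shut, it is at (-119, -22, 95) mm in the stand's frame: then the tabs measure 52 mm over their outer faces, 36 mm between.
- vase: White ceramic bud vase, 112 mm tall, about 0.22 kg, standing on the counter. Origin at the centre of its underside. Foot 44 mm in diameter, belly 52 mm at 30 mm up, neck 22 to 24 mm between 68 and 102 mm, lip 30 mm at the top.
- pin: Steel locking pin, standing upright in its rest. Origin at the centre of its lower tip, z along it: shaft 10 mm in diameter with chamfered tip up to 42 mm, flange 20 mm in diameter from 42 to 46, round grip 14 mm in diameter from 46 to 86 mm. About 60 g. Seated in the stand its tip is 42 mm above the counter.
- rest: Wooden block 60x60x50 mm fixed to the counter with a 13 mm hole through its middle, in which the pin hangs by its flange (tip 8 mm, grip's top 94 mm above the counter). Origin at the centre of its underside.
- egg_cup: Bystander: white egg cup, 50 mm wide, 64 mm tall, beside the vase (the two may have changed places).
- egg_cup_b: Bystander: a second such egg cup, on the right.
- jar: Bystander: green glass jar with steel lid, 70 mm wide, 95 mm tall.
- tumbler: Bystander: glass tumbler, 68 mm wide, 90 mm tall.
- mug: Bystander: white mug, 76 mm wide, 85 mm tall.
Not all that is in view belongs to the job. What is meant by the pin is not orange or pink, and is the smaller of those in its own colour.

How it is judged (in metres and radians):
On the way, in this order (a step that is already met when the one before it is completed fails the run):
1. the vase stands on the plinth, let go (horizontal distance between vase and plinth_top below 0.012 m and z of vase in the frame of plinth_top between -0.004 and 0.005 m and angle between vase's own z axis and vertical below 0.1 rad and contact force between the fingers and vase below 0.1 N), for 0.2 s.
2. the swinging half is shut around the vase (horizontal distance between vase and plinth_top below 0.012 m and z of vase in the frame of plinth_top between -0.004 and 0.005 m and angle between vase's own z axis and vertical below 0.1 rad and y of gate_hole in the frame of stand above -0.004 m), for 0.1 s.
3. the pin is fully home through both holes (all of step 2 and z of pin in the frame of stand below 0.047 m and horizontal distance between pin and hole below 0.008 m and angle between pin's own z axis and vertical below 0.15 rad), for 0.2 s.
At the end, for the whole second after the job is handed in: The vase is upright on the plinth (within 12 mm of centre, 0.1 rad), the swinging half shut (holes in line within 3 mm), the pin through both holes (within 5 mm of home, tip within 8 mm of the axis), and the fingers press each half with over 4 N to the last (all of step 3 and contact force between the fingers and fixed_half above 4 N and contact force between the fingers and gate above 4 N and y of gate_hole in the frame of stand above -0.003 m); the arm keeps its last pose, push and grip.
It fails at once if the vase is toppled (angle between vase's own z axis and vertical above 0.8 rad).
It fails at once if another piece on the counter is pushed away by more than 40 mm (distance of any of egg_cup, egg_cup_b, jar, tumbler, mug from where it was at the start of the episode above 0.04 m).
It also fails if it takes over 62 s, if anything falls off the work surface, if the arm or the gripper's body presses on something with over 40 N, if the wrist force passes 120 N, or if a joint passes its speed limit or range.

## Working session

There is one attempt and no reset: what is moved stays moved. The work goes in short steps, Python scripts to look and compute and a tool call to move; the robot and the scene stay as the last step left them, time stands still between calls to the robot, and variables do not carry over. Pictures are saved under pics/ and viewed, and the job is handed in when it is done.

Besides the shell and the picture viewer there is one more tool, called after "Request:" as name([rows], argument=value, ...), one row to a line, values as JSON. move_arm: Moves the arm, as the interface text tells. Its arguments: {"type":"object","properties":{"moves":{"type":"array","items":{"type":"array","items":{"type":"number"}}},"claw":{"type":"number"},"newtons":{"type":"number"}},"required":["moves"]}

```bash
ls; mkdir -p pics; cat > h.py <<'E'
import numpy as np, cv2
from cell import env, read_camera, camera_info, job, models
def snap(cam,fn):
    im,d=read_camera(cam); cv2.imwrite('pics/'+fn,im[:,:,::-1]); np.savez('/tmp/'+cam+'.npz',im=im,d=d,**{k:np.array(v) for k,v in camera_info(cam).items() if k in('fx','fy','cx','cy','R','t')}); return im,d
def back(cam,u,v,z):
    c=camera_info(cam); p=np.array([(u-c['cx'])/c['fx']*z,(v-c['cy'])/c['fy']*z,z]); return np.array(c['R']).T@(p-np.array(c['t']))
def cloud(cam,d):
    c=camera_info(cam); v,u=np.indices(d.shape); P=np.stack([(u-c['cx'])/c['fx']*d,(v-c['cy'])/c['fy']*d,d],-1)
    return (P-np.array(c['t']))@np.array(c['R'])
def proj(cam,X):
    c=camera_info(cam); p=np.array(c['R'])@np.array(X)+np.array(c['t']); return c['fx']*p[0]/p[2]+c['cx'],c['fy']*p[1]/p[2]+c['cy']
E
python3 - <<'E'
from h import *
print(env.nose_length, env.get_obs())
for c in('scene','side','wrist'):
    snap(c,c+'0.png'); i=camera_info(c); print(c,i)
E
```

```text
pics
0.011 {'time_s': 0.0, 'qpos': array([67.90228562, 18.44086203, -4.01625545, 83.17611506,  1.29500749,
       78.53952038, -3.26161137]), 'joint_velocities': array([-0.0537053 , -0.02815406,  0.08334618, -0.00546104,  0.02675387,
        0.11792232,  0.04450134]), 'effort': array([-4.13809948e-04, -4.91282952e+01, -4.04176796e-01, -3.12528491e+01,
       -6.38306653e-02,  4.34051862e-02,  1.54695485e-04]), 'tool_pos': array([ 0.25271728, -0.5982181 ,  0.20373058]), 'tool_rot': array([-9.01112500e+01, -5.51072779e-03, -1.57093427e+02]), 'force': array([-0.17720003, -0.27480292,  0.82410157]), 'wrist_torque': array([0.02359777, 0.02881784, 0.01008546]), 'grip_width': 0.08682501113482775}
scene {'fx': 398.2549627973279, 'fy': 398.2549627973279, 'cx': 324.37402883332584, 'cy': 203.13651232694917, 'R': array([[-5.68902181e-01,  8.22405162e-01,  2.40013403e-04],
       [ 6.61019652e-01,  4.57436678e-01, -5.94814850e-01],
       [-4.89288594e-01, -3.38232812e-01, -8.03862698e-01]]), 't': array([ 0.3176425 , -0.3284125 ,  1.38241352])}
side {'fx': 458.2465862537274, 'fy': 458.2465862537274, 'cx': 315.62754246678475, 'cy': 197.80382571872371, 'R': array([[ 0.94962165, -0.31335238,  0.00538545],
       [-0.15970413, -0.49862961, -0.851976  ],
       [ 0.26965406,  0.80819478, -0.52355314]]), 't': array([-0.51363404,  0.17146002,  1.15703765])}
wrist {'fx': 309.70691628693146, 'fy': 309.70691628693146, 'cx': 319.1271889579683, 'cy': 196.06964158506221, 'R': array([[ 0.38808782, -0.92162017, -0.0020259 ],
       [-0.88050097, -0.37142031,  0.29455899],
       [-0.27222397, -0.11253095, -0.95563115]]), 't': array([-0.64871398, -0.03611429,  0.39268664])}
```

View pics/scene0.png

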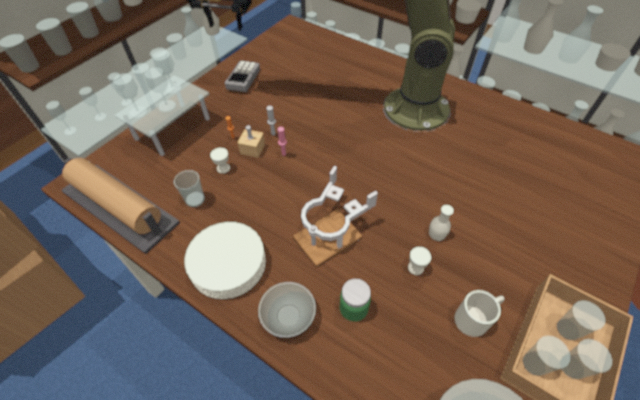

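View pics/side0.png

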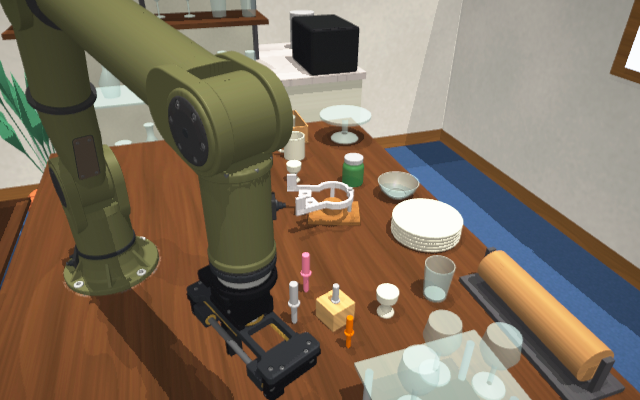

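View pics/wrist0.png

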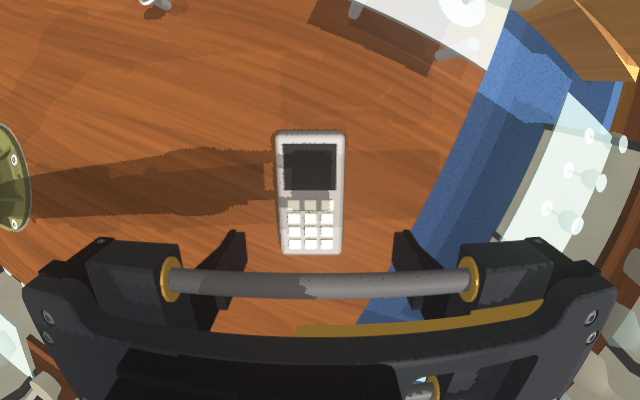

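Scene picture: stand at about (330,215), vase (441,224), egg cups (419,261) and (221,160), jar (355,300), rest block (252,143). There are four pin-like things, seen in scene / side: orange (231,127)/(350,332), pink (282,142)/(306,272), a large grey one (271,120)/(293,300), and a small grey one in the rest (250,132)/(336,295). The small grey one in the rest fits the description. I'll measure everything and confirm it in a crop.

```bash
python3 - <<'E'
from h import *
for cam in('scene','side'):
    im,d=snap(cam,cam+'1.png')
    for t in('vase','pin','rest','stand','plinth_top','hinge','hole','gate_hole','fixed_tab','gate_tab','egg_cup','jar','tumbler','mug'):
        r=models.spot_in(t,cam)
        print(cam,t,[(np.round(q['point'],4).tolist(),round(q['score'],2),np.round(proj(cam,q['point'])).astype(int).tolist()) for q in r[:4]])
s=cv2.imread('pics/scene1.png'); a=cv2.resize(s[90:190,190:320],None,fx=3,fy=3,interpolation=3)
b=cv2.resize(s[150:280,270:400],None,fx=3,fy=3,interpolation=3)
cv2.imwrite('pics/c1.png',np.hstack([cv2.copyMakeBorder(a,0,90,0,0,0),b]))
s=cv2.imread('pics/side1.png'); a=cv2.resize(s[240:360,270:400],None,fx=3,fy=3,interpolation=3)
b=cv2.resize(s[150:270,270:400],None,fx=3,fy=3,interpolation=3)
cv2.imwrite('pics/c2.png',np.hstack([a,b]))
E
```

```text
scene vase [([0.4405, 0.2864, 0.0523], 0.62, [442, 227]), ([0.5428, -0.0115, 0.0807], 0.31, [324, 195])]
scene pin [([0.3863, -0.3214, 0.0708], 0.69, [271, 119]), ([0.4756, -0.4195, 0.0515], 0.58, [229, 128]), ([0.44, -0.2391, 0.0723], 0.57, [281, 140]), ([0.4728, -0.3319, 0.077], 0.46, [250, 132])]
scene rest [([0.4894, -0.3221, 0.0432], 0.57, [251, 145])]
scene stand [([0.6167, 0.0382, 0.0157], 0.7, [324, 236])]
scene plinth_top [([0.6134, 0.0338, 0.0177], 0.6, [323, 234])]
scene hinge [([0.6182, 0.0325, 0.0172], 0.78, [322, 235])]
scene hole [([0.6134, 0.0343, 0.0144], 0.86, [323, 235]), ([0.5866, -0.3532, 0.0656], 0.47, [219, 155])]
scene gate_hole [([0.5405, -0.0062, 0.0854], 0.91, [326, 194])]
scene fixed_tab [([0.5493, 0.0892, 0.0811], 0.63, [355, 214])]
scene gate_tab [([0.5404, -0.006, 0.0847], 0.96, [326, 194])]
scene egg_cup [([0.5882, -0.3501, 0.0617], 0.81, [220, 156]), ([0.5617, 0.2758, 0.0659], 0.73, [418, 257]), ([0.752, 0.2129, 0.0975], 0.42, [354, 299])]
scene jar [([0.7504, 0.2096, 0.093], 0.78, [353, 298])]
scene tumbler [([0.4376, 0.2896, 0.0523], 0.71, [443, 227
[... 513 characters left out ...]
, 0.0296], 0.96, [332, 216])]
side hinge [([0.5906, 0.0028, 0.0272], 0.75, [332, 216])]
side hole [([0.5882, 0.009, 0.0296], 0.77, [330, 215])]
side gate_hole [([0.5299, -0.0201, 0.0828], 0.72, [314, 208])]
side fixed_tab [([0.5375, 0.0852, 0.0797], 0.65, [305, 189])]
side gate_tab [([0.5313, -0.0189, 0.0856], 0.93, [315, 206])]
side egg_cup [([0.5841, -0.3681, 0.0643], 0.96, [389, 294]), ([0.5524, 0.2651, 0.0632], 0.56, [294, 166]), ([0.7248, 0.1804, 0.0559], 0.44, [353, 172])]
side jar [([0.7255, 0.1801, 0.0567], 0.58, [353, 172])]
side tumbler [([0.7131, -0.3532, 0.062], 0.97, [438, 278]), ([0.5878, 0.0024, 0.0286], 0.7, [331, 216])]
side mug [([0.6044, 0.4223, 0.0465], 0.88, [296, 149])]
```

View pics/c1.png

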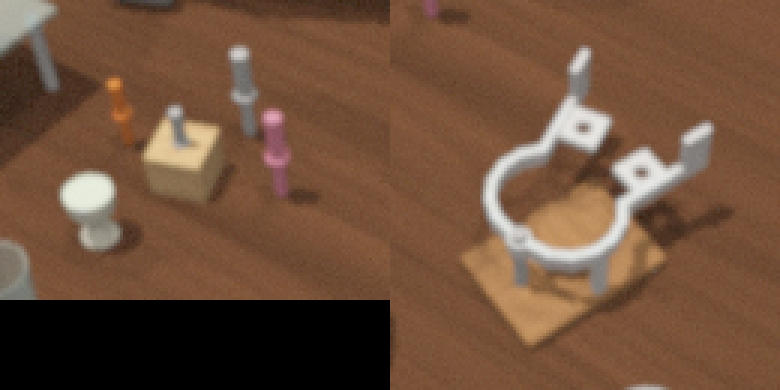

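View pics/c2.png

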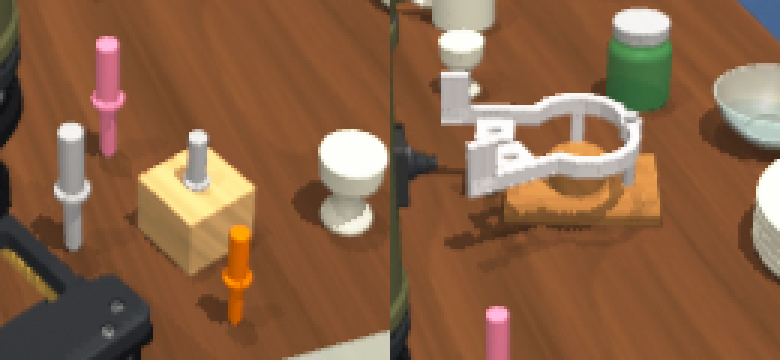

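```bash
python3 - <<'E'
from h import *
import numpy as np
for cam in('scene','side'):
    z=np.load(f'/tmp/{cam}.npz'); P=cloud(cam,z['d']); im=z['im']
    ok=(z['d']>0)&(P[...,0]>.4)&(P[...,0]<.75)&(P[...,1]>-.12)&(P[...,1]<.18)
    Q=P[ok&(P[...,2]>.06)&(P[...,2]<.14)]
    print(cam,len(Q),np.histogram(Q[:,2],bins=np.arange(.06,.141,.004)))
    np.save(f'/tmp/Q{cam}.npy',Q)
    # top view
    V=np.zeros((600,600,3),np.uint8)
    for p in P[ok&(P[...,2]>.01)&(P[...,2]<.16)]:
        u=int((p[1]+.12)*2000); v=int((.75-p[0])*1714)
        c=(60,60,60) if p[2]<.055 else (0,255,0) if p[2]<.08 else (255,255,255) if p[2]<.09 else (0,128,255) if p[2]<.115 else (0,0,255)
        cv2.circle(V,(599-u,v),2,c,-1)
    cv2.imwrite(f'pics/top_{cam}.png',V)
    # table check
    T=P[(z['d']>0)&(abs(P[...,0]-.5)<.05)&(abs(P[...,1]+.15)<.03)]; print('table z',np.median(T[:,2]))
a=cv2.imread('pics/top_scene.png');b=cv2.imread('pics/top_side.png')
cv2.imwrite('pics/top.png',cv2.resize(np.hstack([a,b]),(800,400)))
E
```

```text
scene 1290 (array([  7,  30, 105, 174, 108, 289, 353,  45,  32,  15,  19,  14,  12,
        16,  27,  44,   0,   0,   0,   0]), array([0.06 , 0.064, 0.068, 0.072, 0.076, 0.08 , 0.084, 0.088, 0.092,
       0.096, 0.1  , 0.104, 0.108, 0.112, 0.116, 0.12 , 0.124, 0.128,
       0.132, 0.136, 0.14 ]))
table z -0.0009219712528261401
side 1340 (array([ 27,  19,  43, 160, 197, 157, 237, 230,  42,  40,  26,  22,  33,
        28,  21,  31,  26,   1,   0,   0]), array([0.06 , 0.064, 0.068, 0.072, 0.076, 0.08 , 0.084, 0.088, 0.092,
       0.096, 0.1  , 0.104, 0.108, 0.112, 0.116, 0.12 , 0.124, 0.128,
       0.132, 0.136, 0.14 ]))
table z 0.0028220452625200747
```

View pics/top.png

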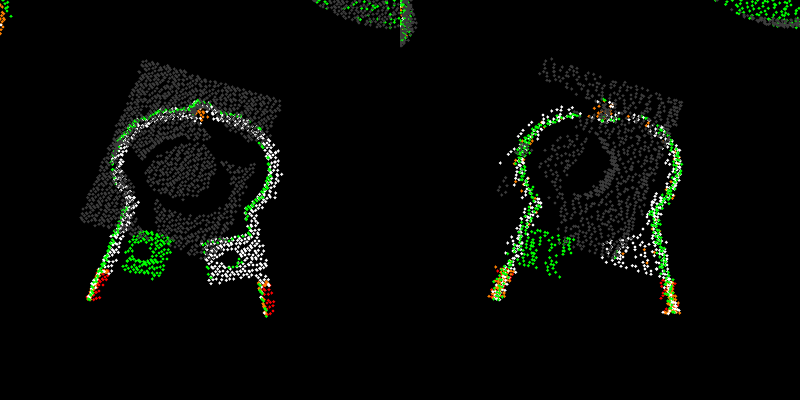

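```bash
cat > fit.py <<'E'
from h import *
from scipy.optimize import least_squares
def box(p,c,h):
    q=np.abs(p-np.array(c))-np.array(h); return np.linalg.norm(np.maximum(q,0),axis=1)+np.minimum(q.max(1),0)
def cyl(p,c,r0,r1,z0,z1):
    r=np.hypot(p[:,0]-c[0],p[:,1]-c[1]); qr=np.maximum(r-r1,r0-r); qz=np.maximum(p[:,2]-z1,z0-p[:,2]); q=np.stack([qr,qz],1)
    return np.linalg.norm(np.maximum(q,0),axis=1)+np.minimum(q.max(1),0)
def rz(p,a):
    c,s=np.cos(a),np.sin(a); return np.stack([c*p[:,0]-s*p[:,1],s*p[:,0]+c*p[:,1],p[:,2]],1)
RO=.0505
def half(p,s,zc):
    arc=np.maximum(cyl(p,(0,0),.042,RO,.068,.086),-s*p[:,1])
    return np.minimum.reduce([arc,box(p,(-.080,0,zc),(.018,.018,.004)),box(p,(-.119,s*.022,.095),(.014,.004,.027)),
       box(p,(-.075,s*.022,.077),(.035,.004,.009))])
def sdf(p,q):
    l=rz(p-np.array([q[0],q[1],0]),-q[2])
    g=l-np.array([.05,0,0]); g=rz(g,-q[3])+np.array([.05,0,0])
    return np.minimum.reduce([half(l,1,.070),half(g,-1,.080),cyl(l,(0,0),0,.028,.015,.045),cyl(l,(.05,0),0,.006,.015,.093)])
def fit(cams=('scene','side'),q0=(.60,.02,0,.6),fixedgate=None):
    Ps=[]
    for cam in cams:
        z=np.load(f'/tmp/{cam}.npz'); c=z; d=z['d']; v,u=np.indices(d.shape)
        P=np.stack([(u-c['cx'])/c['fx']*d,(v-c['cy'])/c['fy']*d,d],-1); P=((P-c['t'])@c['R'])
        m=(d>0)&(P[...,0]>.4)&(P[...,0]<.75)&(P[...,1]>-.12)&(P[...,1]<.16)&(P[...,2]>.03)&(P[...,2]<.14)
        Ps.append(P[m])
    def res(q):
        r=[]
        for i,P in enumerate(Ps):
            o=q[4+3*i:7+3*i]; r.append(sdf(P-o,q)/.002)
        return np.concatenate(r+[q[4:]/.002*5])
    best=None
    for op in((.4,.6,.8) if q0[3]>.3 else (q0[3],)):
      for yw in(-.25,0,.25):
        q=np.array([q0[0],q0[1],yw,op]+[0]*3*len(cams)); s=least_squares(res,q,loss='cauchy',f_scale=1)
        if best is None or s.cost<best.cost: best=s
    q=best.x; r=res(q)[:-3*len(cams)]*2
    print('stand',np.round(q[:2],4),'yaw',round(q[2],4),'open',round(q[3],4),'off',np.round(q[4:]*1000,1),'med|r|mm',np.median(abs(r)),'frac<4',np.mean(abs(r)<4))
    return q
E
python3 - <<'E'
from fit import *
fit();fit(('scene',));fit(('side',))
E
```

```text
stand [0.6043 0.0468] yaw -0.3409 open 0.5073 off [-0.1 -1.6 -0.6  2.1  0.1  3.3] med|r|mm 1.0671265873530427 frac<4 0.8815911193339501
stand [0.6042 0.0452] yaw -0.3405 open 0.5064 off [ 0.  -0.  -0.6] med|r|mm 0.910333146648963 frac<4 0.8815331010452961
stand [0.6063 0.047 ] yaw -0.342 open 0.509 off [-0.   0.   3.3] med|r|mm 1.2476581488801013 frac<4 0.8790269559500329
```

The stand fits well: about (0.6045, 0.0465), yaw -0.341, gate 0.507 rad open. Next I'll fit the vase and pin axes from the depth.

```bash
cat > obj.py <<'E'
from fit import *
OFF={'scene':np.array([0,-.0008,-.0006]),'side':np.array([.0015,.0,.0033])}
def pts(cam,c,r,z0,z1):
    z=np.load(f'/tmp/{cam}.npz'); d=z['d']; v,u=np.indices(d.shape)
    P=np.stack([(u-z['cx'])/z['fx']*d,(v-z['cy'])/z['fy']*d,d],-1); P=((P-z['t'])@z['R'])-OFF[cam]
    m=(d>0)&(np.hypot(P[...,0]-c[0],P[...,1]-c[1])<r)&(P[...,2]>z0)&(P[...,2]<z1)
    return P[m]
def vaseR(z): return np.interp(z,[0,.005,.03,.068,.102,.106,.112],[.022,.0225,.026,.011,.012,.014,.015])
def fitaxis(P,R,c0):
    f=lambda q:(np.hypot(P[:,0]-q[0],P[:,1]-q[1])-R(P[:,2]))/.002
    s=least_squares(f,c0,loss='cauchy'); return s.x,np.median(abs(s.fun))*2,len(P)
def boxfit(P,c0):
    def f(q):
        l=rz(P-np.array([q[0],q[1],0]),-q[2]); return box(l,(0,0,.025),(.03,.03,.025))/.002
    best=min((least_squares(f,[*c0,a],loss='cauchy') for a in(-.5,0,.5,.78)),key=lambda s:s.cost)
    return best.x,np.median(abs(best.fun))*2
E
python3 - <<'E'
from obj import *
P=pts('scene',(.44,.286),.045,.01,.108); print('vase',fitaxis(P,vaseR,(.435,.283)), P[:,2].max())
for cam in('scene','side'):
    P=pts(cam,(.475,-.34),.03,.060,.090); print(cam,'pin',fitaxis(P,lambda z:.007+0*z,(.472,-.335)),pts(cam,(.475,-.335),.025,.05,.13)[:,2].max())
    P=pts(cam,(.475,-.34),.06,.008,.053); print(cam,'rest',boxfit(P,(.475,-.34)))
    for n,c in(('grey',(.383,-.325)),):
        Q=pts(cam,c,.03,.01,.2);print(cam,n,'top',np.percentile(Q[:,2],98))
E
```

```text
vase (array([0.42952548, 0.28087758]), np.float64(1.7300378241344527), 408) 0.10755662354106107
scene pin (array([ 0.47059392, -0.33804096]), np.float64(0.5846187881950069), 34) 0.09586856935012104
scene rest (array([ 0.47077232, -0.33825878, -1.23158794]), np.float64(0.8883207162566145))
scene grey top 0.11396731966493333
side pin (array([ 0.4715551 , -0.33710197]), np.float64(0.5446304711926724), 72) 0.09498400303774437
side rest (array([ 0.47131198, -0.3374661 ,  0.34549272]), np.float64(0.728903896753015))
side grey top 0.11211573190835122
```

```bash
cat > go.py <<'E'
import sys
from h import *
from scipy.spatial.transform import Rotation as Rt
def go(*w):
    o=env.get_obs(); p=np.array(o['tool_pos']); R=Rt.from_euler('xyz',o['tool_rot'],degrees=True)
    out=[]
    for x,y,z,yaw in w:
        T=Rt.from_euler('xyz',[-90,0,yaw],degrees=True)
        s=R.inv().apply(np.array([x,y,z])-p)*1000; r=(R.inv()*T).as_rotvec(degrees=True)
        out.append([round(float(a),1) for a in [*s,*r]])
    print(o['time_s'],np.round(p,4),np.round(o['tool_rot'],2),'F',np.round(o['force'],1),'w',o['grip_width'])
    for r in out: print(r)
E
python3 - <<'E'
from go import *
th=np.radians([-67,-45,-22,5,25,33.2]); r=[.65,.58,.55,.53,.513,.513]
go(*[(rr*np.cos(t),rr*np.sin(t),.26,np.degrees(t)-90) for t,rr in zip(th,r)])
E
```

```text
1.65 [ 0.253  -0.5988  0.2049] [ -90.     -0.   -157.09] F [-0.1 -0.8 -0.4] w 0.08708471451456296
[-1.0, -55.1, -0.0, -0.0, -0.1, 0.0]
[-218.1, -55.1, -112.6, -0.0, -22.1, 0.0]
[-389.5, -55.1, -261.7, -0.0, -45.1, 0.0]
[-504.3, -55.2, -487.0, -0.0, -72.1, 0.0]
[-512.7, -55.2, -668.7, -0.0, -92.1, 0.0]
[-504.8, -55.2, -741.6, -0.0, -100.3, 0.0]
```

Request:
move_arm([
  [0, -55, 0, 0, 0, 0],
  [-40, -55, -18, 0, -4, 0],
  [-75, -55, -37, 0, -8, 0],
  [-110, -55, -56, 0, -12, 0],
  [-146, -55, -75, 0, -16, 0],
  [-182, -55, -94, 0, -20, 0],
  [-218, -55, -113, 0, -24, 0],
  [-247, -55, -138, 0, -28, 0],
  [-276, -55, -163, 0, -32, 0],
  [-305, -55, -188, 0, -36, 0],
  [-334, -55, -213, 0, -40, 0],
  [-362, -55, -238, 0, -44, 0],
  [-389, -55, -262, 0, -49, 0],
  [-406, -55, -296, 0, -53, 0],
  [-423, -55, -330, 0, -57, 0],
  [-440, -55, -364, 0, -61, 0],
  [-456, -55, -396, 0, -64, 0],
  [-472, -55, -426, 0, -67, 0],
  [-488, -55, -456, 0, -70, 0],
  [-504, -55, -487, 0, -72, 0],
], claw=70)

```text
time_s: 3.32
tool_pos: [0.5276, 0.0474, 0.2602]
tool_rot: [-90.0, -0.0, -85.0]
force: [1.1, -0.3, 0.6]
grip_width: 0.0702
```

```bash
python3 - <<'E'
from go import *
go((.4295,.281,.26,-57),(.4295,.281,.20,-57))
E
```

```text
3.3167 [0.5276 0.0474 0.2602] [-8.996e+01 -5.000e-02 -8.497e+01] F [ 1.1 -0.3  0.6] w 0.0702373614529237
[-241.3, -0.1, -77.3, -0.0, -28.0, 0.1]
[-241.3, 59.9, -77.3, -0.0, -28.0, 0.1]
```

Request:
move_arm([
  [-38, 0, -10, 0, -5, 0],
  [-76, 0, -20, 0, -9, 0],
  [-114, 0, -32, 0, -14, 0],
  [-152, 0, -45, 0, -19, 0],
  [-190, 0, -58, 0, -24, 0],
  [-227, 0, -72, 0, -28, 0],
  [-241, 30, -77, 0, -28, 0],
  [-241, 60, -77, 0, -28, 0],
  [-241, 60, -77, 0, -28, 0],
])

```text
time_s: 4.07
tool_pos: [0.4266, 0.2787, 0.1953]
tool_rot: [-90.5, 0.0, -56.9]
force: [0.1, -1.4, -1.1]
grip_width: 0.0701
```

```bash
python3 - <<'E'
from go import *
snap('wrist','w2.png'); snap('side','s2.png'); snap('scene','sc2.png')
from obj import *
for cam in ('scene','side'):
    P=pts(cam,(.43,.283),.04,.01,.108)
    print(cam,len(P), fitaxis(P,vaseR,(.435,.283)) if len(P)>20 else '')
go((.4295,.281,.081,-57))
E
```

```text
scene 408 (array([0.42957306, 0.28099652]), np.float64(1.7547257840933157), 408)
side 331 (array([0.42902828, 0.28024398]), np.float64(2.1703868500235757), 331)
4.2167 [0.4312 0.279  0.2009] [-8.996e+01 -1.000e-02 -5.718e+01] F [ 0.  -0.   1.1] w 0.07022347357874703
[-2.6, 119.9, -0.5, -0.0, -0.2, 0.0]
```

View pics/w2.png

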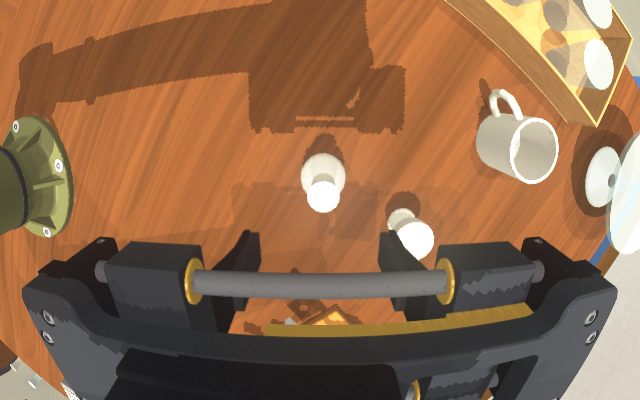

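View pics/sc2.png

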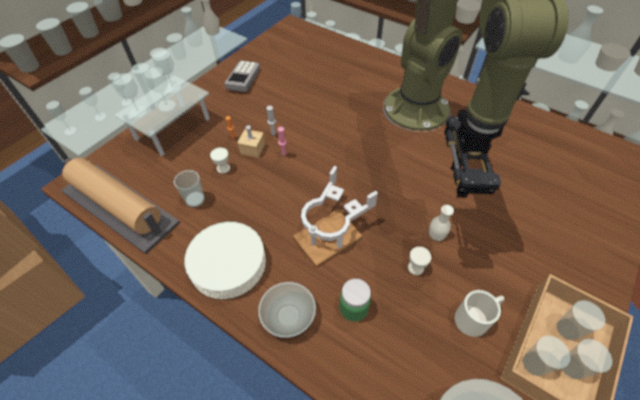

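```bash
cat >> h.py <<'E'
def wproj(X,c=None):
    c=c or camera_info('wrist'); p=np.array(c['R'])@np.array(X)+np.array(c['t']); th=np.arctan2(np.hypot(p[0],p[1]),p[2]); a=np.arctan2(p[1],p[0]); return c['cx']+c['fx']*th*np.cos(a), c['cy']+c['fy']*th*np.sin(a)
E
python3 - <<'E'
from go import *
o=env.get_obs(); print(wproj((.4295,.281,.112)),wproj((.4295,.281,.0)), wproj(o['tool_pos']-[0,0,.011]), proj('scene',o['tool_pos']))
E
```

```text
(np.float64(319.5489242271902), np.float64(191.9066181548637)) (np.float64(319.2712574698517), np.float64(166.7368665491182)) (np.float64(320.4816633171913), np.float64(228.3893860599972)) (np.float64(455.6667199717134), np.float64(187.8198110856998))
```

```bash
python3 - <<'E'
from go import *
c=camera_info('wrist'); im,d=snap('wrist','w3.png')
print(wproj((.4295,.281,.112),c),wproj((.4295,.281,.0),c))
m=models.cut_out('vase','wrist')
print([(q['score'],np.argwhere(q['mask']).mean(0)[::-1],q['mask'].sum()) for q in m])
cv2.imwrite('pics/w3c.png',cv2.resize(im[130:230,260:400,::-1],None,fx=5,fy=5))
go((.4295,.281,.081,-57))
E
```

```text
(np.float64(319.5489242271902), np.float64(191.9066181548637)) (np.float64(319.2712574698517), np.float64(166.7368665491182))
[(0.97, array([318.03335018, 177.57857504]), np.int64(1979))]
4.3167 [0.4319 0.2793 0.2016] [-8.985e+01 -3.000e-02 -5.721e+01] F [0.6 0.5 0.2] w 0.07020145045053083
[-2.8, 120.6, -1.4, -0.1, -0.2, 0.0]
```

View pics/w3c.png

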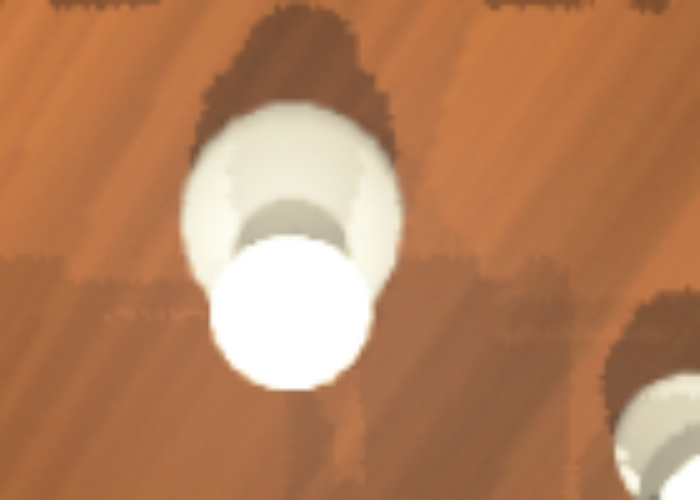

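Request:
move_arm([
  [0, 35, 0, 0, 0, 0],
  [0, 70, 0, 0, 0, 0],
  [0, 100, 0, 0, 0, 0],
  [0, 119, 0, 0, 0, 0],
  [0, 119, 0, 0, 0, 0],
  [0, 119, 0, 0, 0, 0],
])

```text
time_s: 4.82
tool_pos: [0.431, 0.2793, 0.0815]
tool_rot: [-90.0, 0.0, -57.2]
force: [-0.2, 0.8, 0.3]
grip_width: 0.0698
```

Request:
move_arm([
  [0, 0, 0, 0, 0, 0],
  [0, 0, 0, 0, 0, 0],
  [0, 0, 0, 0, 0, 0],
  [0, 0, 0, 0, 0, 0],
  [0, 0, 0, 0, 0, 0],
  [0, 0, 0, 0, 0, 0],
  [0, 0, 0, 0, 0, 0],
  [0, 0, 0, 0, 0, 0],
], claw=10, newtons=15)

```text
time_s: 5.48
tool_pos: [0.4302, 0.2794, 0.0809]
tool_rot: [-90.0, -0.0, -57.1]
force: [-0.1, -1.1, 2.2]
grip_width: 0.0266
```

Request:
move_arm([
  [0, -20, 0, 0, 0, 0],
  [0, -50, 0, 0, 0, 0],
  [0, -80, 0, 0, 0, 0],
  [0, -100, 0, 0, 0, 0],
  [0, -100, 0, 0, 0, 0],
  [0, -100, 0, 0, 0, 0],
])

```text
time_s: 5.98
tool_pos: [0.4306, 0.2796, 0.1809]
tool_rot: [-89.9, -0.0, -57.1]
force: [-0.5, 0.8, -2.7]
grip_width: 0.0265
```

```bash
python3 - <<'E'
from go import *
snap('side','s4.png'); im,d=snap('scene','sc4.png'); cv2.imwrite('pics/sc4c.png',cv2.resize(im[100:260,380:540,::-1],None,fx=3,fy=3))
go((.6045,.0465,.181,-85.6),(.6045,.0465,.126,-85.6))
E
```

```text
6.0833 [0.4294 0.2786 0.1791] [-90.17   0.   -57.1 ] F [-0.2 -0.  -3. ] w 0.0267590741886919
[290.0, -2.0, 20.9, 0.2, 28.5, 0.0]
[290.0, 53.0, 21.1, 0.2, 28.5, 0.0]
```

View pics/sc4c.png

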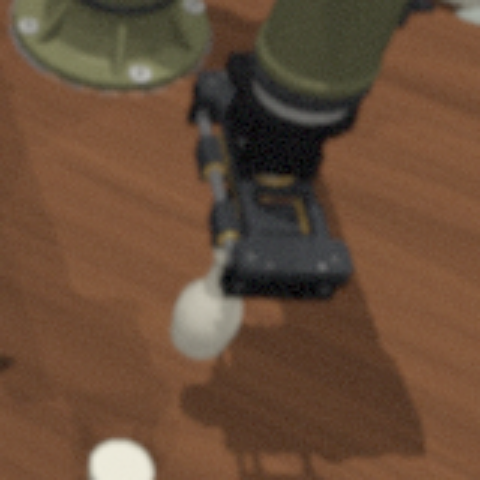

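View pics/s4.png

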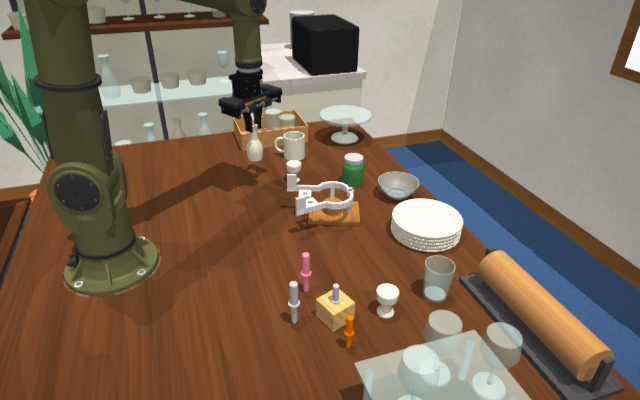

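Request:
move_arm([
  [0, -25, 0, 0, 0, 0],
  [20, -40, 1, 0, 2, 0],
  [50, -40, 3, 0, 5, 0],
  [85, -40, 6, 0, 8, 0],
  [120, -40, 9, 0, 12, 0],
  [155, -40, 11, 0, 15, 0],
  [190, -40, 14, 0, 19, 0],
  [225, -40, 16, 0, 22, 0],
  [255, -40, 18, 0, 25, 0],
  [277, -40, 20, 0, 27, 0],
  [290, -40, 21, 0, 28.5, 0],
  [290, -20, 21, 0, 28.5, 0],
  [290, 0, 21, 0, 28.5, 0],
  [290, 10, 21, 0, 28.5, 0],
  [290, 10, 21, 0, 28.5, 0],
  [290, 10, 21, 0, 28.5, 0],
  [290, 10, 21, 0, 28.5, 0],
])

```text
time_s: 7.5
tool_pos: [0.6059, 0.0481, 0.1717]
tool_rot: [-89.9, -0.0, -85.5]
force: [0.2, 0.0, -2.5]
grip_width: 0.0266
```

```bash
cat >> obj.py <<'E'
def vasecheck(zb,c0=(.6045,.0465)):
    for cam in('scene','side'):
        P=pts(cam,c0,.045,zb+.012,zb+.06); P=P-np.array([0,0,zb])
        # axis with tilt
        f=lambda q:(np.hypot(P[:,0]-q[0]-q[2]*(P[:,2]-.03),P[:,1]-q[1]-q[3]*(P[:,2]-.03))-vaseR(P[:,2]))/.002
        s=least_squares(f,[*c0,0,0],loss='cauchy'); print(cam,len(P),'belly centre',np.round(s.x[:2],4),'tilt',np.round(s.x[2:],3),np.median(abs(s.fun))*2)
E
python3 - <<'E'
from go import *
from obj import *
im,d=snap('side','s5.png');cv2.imwrite('pics/s5c.png',cv2.resize(im[100:260,240:400,::-1],None,fx=3,fy=3)); im,d=snap('scene','sc5.png'); cv2.imwrite('pics/sc5c.png',cv2.resize(im[100:260,260:420,::-1],None,fx=3,fy=3))
o=env.get_obs();vasecheck(o['tool_pos'][2]-.081,(.602,.045))
go((.6045,.0465,.126,-85.6))
E
```

```text
scene 296 belly centre [0.6388 0.0803] tilt [-0.326 -0.232] 5.852484268705955
side 268 belly centre [0.6054 0.0543] tilt [-0.059 -0.16 ] 1.5077075858169822
7.6 [0.6062 0.048  0.1722] [-8.988e+01 -1.000e-02 -8.557e+01] F [ 0.8  0.6 -2.3] w 0.0264639690374608
[1.4, 46.2, -1.9, -0.1, 0.0, 0.0]
```

View pics/s5c.png

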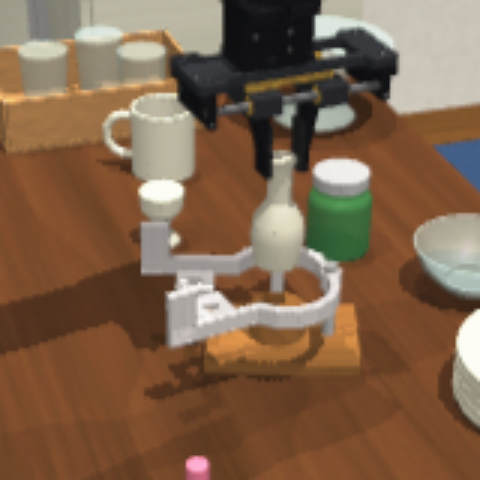

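View pics/sc5c.png

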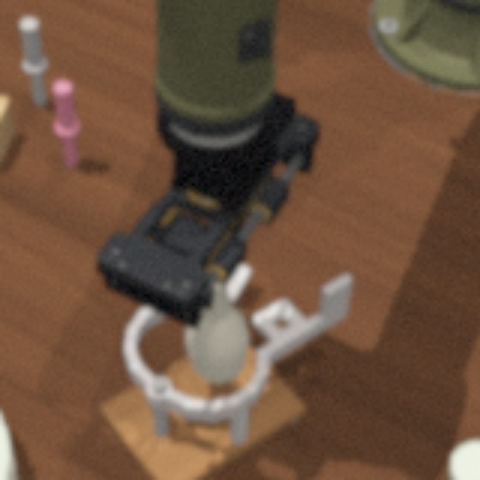

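```bash
cat >> obj.py <<'E'
def vmask(zb,c0):
    allP=[]
    for cam in('scene','side'):
        snap(cam,'tmp_%s_%d.png'%(cam,int(env.get_obs()['time_s']*100)))
        r=models.cut_out('vase',cam)
        z=np.load(f'/tmp/{cam}.npz'); d=z['d']; v,u=np.indices(d.shape)
        P=np.stack([(u-z['cx'])/z['fx']*d,(v-z['cy'])/z['fy']*d,d],-1); P=((P-z['t'])@z['R'])-OFF[cam]
        for q in r:
            m=q['mask']; 
            if m.sum()==0: continue
            m=cv2.erode(m.astype(np.uint8),np.ones((3,3)))>0
            Q=P[m&(d>0)]
            if len(Q) and np.linalg.norm(np.median(Q[:,:2],0)-c0)<.05: break
        else: print(cam,'no vase',[(q['score']) for q in r]); continue
        Q=Q[np.hypot(Q[:,0]-c0[0],Q[:,1]-c0[1])<.06]-np.array([0,0,zb])
        allP.append((cam,Q))
    for name,P in allP+[('both',np.concatenate([p for _,p in allP]))] :
        def f(q):
            ax=np.array([q[2],q[3],1]);ax/=np.linalg.norm(ax); w=P-np.array([q[0],q[1],q[4]]); h=w@ax
            rr=np.linalg.norm(w-h[:,None]*ax,axis=1)
            return np.r_[(rr-vaseR(np.clip(h,0,.112)))/.0015, q[4]/.003*3]
        s=least_squares(f,[*c0,0,0,0],loss='cauchy'); print(name,len(P),'base',np.round(s.x[:2],4),'tilt',np.round(s.x[2:4],3),'dz',round(s.x[4],4),np.median(abs(s.fun))*1.5)
E
python3 - <<'E'
from go import *
from obj import *
vmask(.091,(.606,.048))
print(env.get_obs()['tool_pos'])
E
```

```text
side no vase []
scene 371 base [0.6054 0.0573] tilt [-0.002 -0.08 ] dz 0.0072 0.9115162028561167
both 371 base [0.6054 0.0573] tilt [-0.002 -0.08 ] dz 0.0072 0.9115162028561167
[0.60586361 0.04744781 0.17155464]
```

Request:
move_arm([
  [1, 0, -1, 0, 0, -2],
  [2, 0, -1, 0, 0, -4.5],
  [2, 0, -1, 0, 0, -4.5],
  [2, 0, -1, 0, 0, -4.5],
  [2, 0, -1, 0, 0, -4.5],
])

```text
time_s: 8.22
tool_pos: [0.6048, 0.0455, 0.171]
tool_rot: [-90.0, -4.4, -85.6]
force: [-0.2, 0.5, -2.5]
grip_width: 0.0266
```

```bash
python3 - <<'E'
from go import *
from obj import *
vmask(.091,(.606,.048))
go((.6045,.0465,.126,-85.6))
im=cv2.imread('pics/s5.png')
z=np.load('/tmp/side.npz'); im=z['im'][110:250,260:400,::-1]; z=np.load('/tmp/scene.npz'); i2=z['im'][130:270,270:410,::-1]
cv2.imwrite('pics/b6.png',cv2.resize(np.hstack([im,i2]),None,fx=2.8,fy=2.8))
E
```

```text
scene 301 base [0.604  0.0527] tilt [-0.003 -0.038] dz 0.0063 0.879737608582425
side 394 base [0.605  0.0412] tilt [0.001 0.085] dz 0.0051 1.555561269495652
both 695 base [0.605  0.0431] tilt [-0.004  0.089] dz 0.0099 2.112992371005263
8.4167 [0.6048 0.0444 0.1708] [-90.    -4.51 -85.67] F [-0.1 -0.3 -3.2] w 0.026561066609281453
[-5.6, 44.5, -0.2, 0.0, -0.1, 4.5]
```

View pics/b6.png

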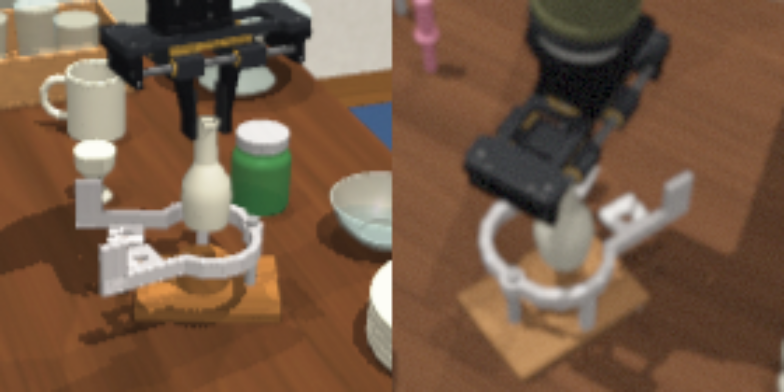

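```bash
python3 - <<'E'
from go import *
for cam in('scene','side'):
    r=models.cut_out('vase',cam)
    print(cam,[(round(q['score'],2),q['mask'].sum()) for q in r])
    for q in r[:1]:
        m=q['mask']; vs=np.where(m.any(1))[0]
        for v in vs[1::4]:
            us=np.where(m[v])[0]; print(v,us.min(),us.max(),(us.min()+us.max())/2)
    print([np.round(proj(cam,(.605,.046,z)),1) for z in(.09,.12,.16,.20)])
E
```

```text
scene [(0.59, np.int64(59)), (0.55, np.int64(401))]
127 247 249 248.0
131 247 250 248.5
135 248 251 249.5
139 249 251 250.0
[array([328.9, 218.7]), array([329. , 211.8]), array([329.2, 202. ]), array([329.3, 191.6])]
side [(0.95, np.int64(510)), (0.49, np.int64(195))]
152 332 337 334.5
156 331 337 334.0
160 329 337 333.0
164 329 337 333.0
168 328 338 333.0
172 325 339 332.0
176 325 341 333.0
180 325 342 333.5
184 325 341 333.0
188 326 340 333.0
192 332 335 333.5
[array([332.1, 189.1]), array([332.3, 180. ]), array([332.7, 167.4]), array([333. , 154.5])]
```

```bash
python3 - <<'E'
from go import *
snap('scene','x1.png')
r=models.cut_out('vase','scene')
for q in r:
        m=q['mask']; vs=np.where(m.any(1))[0]
        if not 150<vs.mean()<260: continue
        for v in vs[1::3]:
            us=np.where(m[v])[0]; print(v,us.min(),us.max(),(us.min()+us.max())/2)
E
```

```text
198 333 335 334.0
201 331 336 333.5
204 330 339 334.5
207 330 340 335.0
210 321 341 331.0
213 321 341 331.0
216 321 340 330.5
219 322 340 331.0
222 323 338 330.5
225 326 335 330.5
```

```bash
cat >> obj.py <<'E'
def wcloud():
    c=camera_info('wrist'); im,d=read_camera('wrist'); v,u=np.indices(d.shape)
    x=(u-c['cx'])/c['fx'];y=(v-c['cy'])/c['fy'];th=np.hypot(x,y)+1e-9; k=np.tan(th)/th
    P=np.stack([x*k*d,y*k*d,d],-1); P=(P-np.array(c['t']))@np.array(c['R']); return im,d,P
def fittilt(P,c0,name=''):
        def f(q):
            ax=np.array([q[2],q[3],1]);ax/=np.linalg.norm(ax); w=P-np.array([q[0],q[1],q[4]]); h=w@ax
            rr=np.linalg.norm(w-h[:,None]*ax,axis=1)
            return np.r_[(rr-vaseR(np.clip(h,0,.112)))/.0015, q[4]/.003*3]
        s=least_squares(f,[*c0,0,0,0],loss='cauchy'); print(name,len(P),'base',np.round(s.x[:2],4),'tilt',np.round(s.x[2:4],3),'dz',round(s.x[4],4),np.median(abs(s.fun))*1.5)
E
python3 - <<'E'
from obj import *
im,d,P=wcloud()
cv2.imwrite('pics/w7.png',im[...,::-1])
np.savez('/tmp/w7.npz',P=P,d=d)
r=models.cut_out('vase','wrist'); print([(round(q['score'],2),int(q['mask'].sum())) for q in r])
for q in r:
    m=(cv2.erode(q['mask'].astype(np.uint8),np.ones((3,3)))>0)&(d>0)
    Q=P[m]; print(np.median(Q,0),Q.min(0),Q.max(0))
    Q=Q[np.hypot(Q[:,0]-.605,Q[:,1]-.046)<.06]
    if len(Q)>50: fittilt(Q-np.array([0,0,.09]),(.605,.046),'wrist')
E
```

```text
[(0.56, 5238)]
[0.60253963 0.05725245 0.15769911] [0.58052283 0.03203976 0.10058854] [0.62585046 0.07148989 0.20403869]
wrist 4862 base [0.6038 0.0444] tilt [-0.005  0.033] dz 0.0098 1.0318584369134152
```

View pics/w7.png

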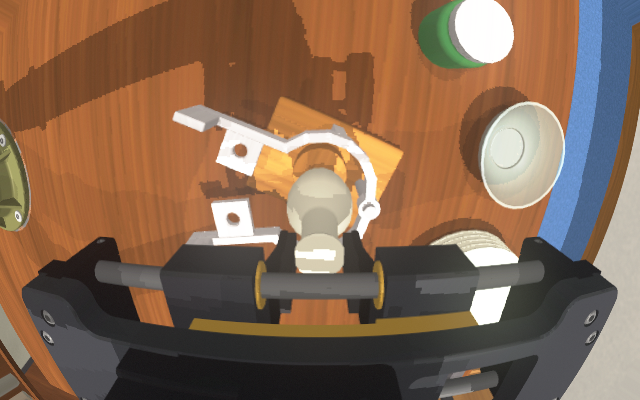

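```bash
python3 - <<'E'
from obj import *
z=np.load('/tmp/w7.npz');P=z['P'];d=z['d']
m=(d>0)&(np.hypot(P[...,0]-.605,P[...,1]-.046)<.045)&(P[...,2]>.095)
Q=P[m]
for a in np.arange(.096,.206,.006):
    S=Q[abs(Q[:,2]-a)<.003]
    if len(S)>8:
        c=np.c_[2*S[:,:2],np.ones(len(S))]; s=np.linalg.lstsq(c,(S[:,:2]**2).sum(1),rcond=None)[0]; r=np.sqrt(s[2]+s[0]**2+s[1]**2)
        print(round(a,3),len(S),'ymax',round(np.percentile(S[:,1],98),4),'circ',np.round([*s[:2],r],4),'x',np.round([S[:,0].min(),S[:,0].max()],4))
E
```

```text
0.096 14 ymax 0.067 circ [0.6037 0.0454 0.0219] x [0.5889 0.6193]
0.102 30 ymax 0.0681 circ [0.6037 0.045  0.023 ] x [0.5868 0.6168]
0.108 31 ymax 0.0695 circ [0.6036 0.0456 0.0237] x [0.5848 0.618 ]
0.114 38 ymax 0.0708 circ [0.6034 0.0469 0.0236] x [0.5827 0.62  ]
0.12 130 ymax 0.0712 circ [0.6037 0.0456 0.0253] x [0.5782 0.628 ]
0.126 196 ymax 0.071 circ [0.6037 0.0458 0.0249] x [0.5785 0.6278]
0.132 203 ymax 0.0706 circ [0.6036 0.0457 0.0244] x [0.5791 0.6272]
0.138 471 ymax 0.0696 circ [0.6036 0.0461 0.023 ] x [0.5798 0.6271]
0.144 675 ymax 0.0672 circ [0.6036 0.0459 0.0204] x [0.581  0.6259]
0.15 575 ymax 0.0639 circ [0.6035 0.0462 0.0167] x [0.5851 0.622 ]
0.156 380 ymax 0.0611 circ [0.6036 0.0465 0.0135] x [0.5884 0.619 ]
0.162 150 ymax 0.0587 circ [0.6035 0.047  0.0117] x [0.5913 0.6152]
0.168 133 ymax 0.0592 circ [0.6035 0.0472 0.0115] x [0.5917 0.6147]
0.174 141 ymax 0.0592 circ [0.6034 0.0474 0.0114] x [0.5918 0.6145]
0.18 163 ymax 0.059 circ [0.6034 0.0478 0.0111] x [0.5921 0.614 ]
0.186 193 ymax 0.0593 circ [0.6028 0.0487 0.0119] x [0.581  0.6242]
0.192 239 ymax 0.0596 circ [0.6027 0.0556 0.0147] x [0.5807 0.6246]
0.198 273 ymax 0.0621 circ [0.6033 0.0519 0.0158] x [0.5807 0.6248]
0.204 1855 ymax 0.0613 circ [0.6031 0.052  0.0112] x [0.5801 0.6249]
```

Request:
move_arm([
  [-1, 15, 1, 0, 0, 1.5],
  [-2, 30, 1, 0, 0, 1.5],
  [-3, 40, 1, 0, 0, 1.5],
  [-3, 43.5, 1, 0, 0, 1.5],
  [-3, 43.5, 1, 0, 0, 1.5],
  [-3, 43.5, 1, 0, 0, 1.5],
])

```text
time_s: 9.22
tool_pos: [0.6058, 0.0455, 0.1275]
tool_rot: [-90.0, -3.0, -85.6]
force: [0.2, -0.1, -2.8]
grip_width: 0.0269
```

```bash
cat >> obj.py <<'E'
def slices(c,z0,z1,step=.006,rad=.045):
    im,d,P=wcloud()
    Q=P[(d>0)&(np.hypot(P[...,0]-c[0],P[...,1]-c[1])<rad)]
    for a in np.arange(z0,z1,step):
        S=Q[abs(Q[:,2]-a)<step/2]
        if len(S)>8:
            k=np.c_[2*S[:,:2],np.ones(len(S))]; s=np.linalg.lstsq(k,(S[:,:2]**2).sum(1),rcond=None)[0]; r=np.sqrt(s[2]+s[0]**2+s[1]**2)
            print(round(a,3),len(S),'circ',np.round([*s[:2],r],4))
    return im,d,P
E
python3 - <<'E'
from go import *
from obj import *
im,d,P=slices((.6045,.0465),.05,.15,.01)
cv2.imwrite('pics/w8.png',im[...,::-1])
go((.6045,.0465,.126,-85.6))
print(np.mean([env.get_obs()['tool_pos'] for _ in range(1)],0))
E
```

```text
0.05 196 circ [0.6081 0.0351 0.0356]
0.06 75 circ [0.6079 0.035  0.0378]
0.07 133 circ [0.611  0.0411 0.0339]
0.08 422 circ [0.6102 0.0404 0.0344]
0.09 1284 circ [0.6115 0.0529 0.0337]
0.1 1124 circ [0.6045 0.0495 0.0207]
0.11 849 circ [0.6044 0.0494 0.015 ]
0.12 271 circ [0.6045 0.0486 0.0118]
0.13 264 circ [0.6044 0.0485 0.0113]
0.14 284 circ [0.6041 0.0483 0.0111]
9.2667 [0.6058 0.0456 0.1276] [-89.98  -2.98 -85.56] F [-0.3 -0.2 -3.5] w 0.026728161581554524
[-1.0, 1.5, -1.3, -0.0, 0.0, 3.0]
[0.60582602 0.04563312 0.12756381]
```

Request:
move_arm([
  [2, 1, 0, 0, 0, 0],
  [2, 2, 0, 0, 0, 0],
  [2, 2, 0, 0, 0, 0],
  [2, 2, 0, 0, 0, 0],
])

```text
time_s: 9.6
tool_pos: [0.6064, 0.0428, 0.1261]
tool_rot: [-89.9, -3.0, -85.6]
force: [0.2, -0.8, 2.6]
grip_width: 0.0263
```

Touching down: the vertical force swung from -3 N to +2.6 N. Releasing.

Request:
move_arm([
  [0, 0, 0, 0, 0, 0],
  [0, 0, 0, 0, 0, 0],
  [0, 0, 0, 0, 0, 0],
  [0, 0, 0, 0, 0, 0],
  [0, 0, 0, 0, 0, 0],
  [0, 0, 0, 0, 0, 0],
], claw=60)

```text
time_s: 10.1
tool_pos: [0.6058, 0.0431, 0.1252]
tool_rot: [-90.0, -3.0, -85.6]
force: [0.1, 0.3, -0.3]
grip_width: 0.0564
```

```bash
python3 - <<'E'
from go import *
from obj import *
im,d,P=slices((.6045,.0465),.10,.16,.01)
cv2.imwrite('pics/w9.png',im[...,::-1])
go((.6045,.0455,.25,-85.6))
im,d=snap('side','s9.png'); cv2.imwrite('pics/s9c.png',cv2.resize(im[100:260,240:400,::-1],None,fx=3,fy=3))
E
```

```text
0.1 1111 circ [0.605  0.0445 0.0199]
0.11 761 circ [0.6051 0.0444 0.0144]
0.12 234 circ [0.6051 0.0443 0.0115]
0.13 265 circ [0.6051 0.0442 0.0113]
0.14 336 circ [0.6048 0.0383 0.0206]
0.15 548 circ [0.6044 0.0465 0.0285]
10.15 [0.6058 0.0431 0.1252] [-90.01  -3.   -85.58] F [ 0.8 -0.3 -0.5] w 0.05768557835454746
[4.0, -124.8, -1.1, 0.0, 0.0, 3.0]
```

View pics/s9c.png

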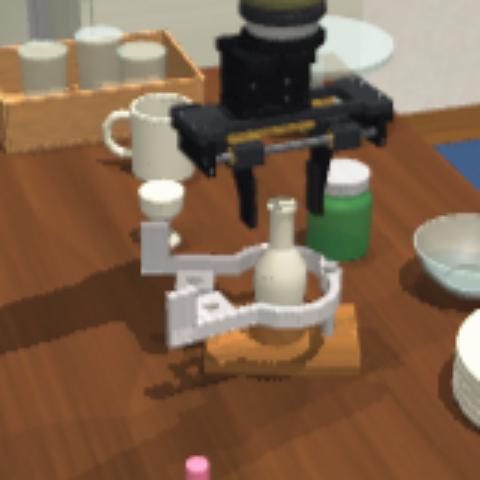

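Request:
move_arm([
  [1, -25, 0, 0, 0, 0],
  [3, -60, 0, 0, 0, 0],
  [5, -95, 0, 0, 0, 2],
  [5, -125, 0, 0, 0, 3],
  [5, -125, 0, 0, 0, 3],
  [5, -125, 0, 0, 0, 3],
  [5, -125, 0, 0, 0, 3],
])

```text
time_s: 10.78
tool_pos: [0.6054, 0.0445, 0.2499]
tool_rot: [-90.0, -0.0, -85.6]
force: [-1.0, -0.2, -1.2]
grip_width: 0.06
```

```bash
cat >> obj.py <<'E'
def wfit(q0,openg=True,free_gate=True):
    im,d,P=wcloud(); cv2.imwrite('pics/wf_%d.png'%int(env.get_obs()['time_s']*100),im[...,::-1])
    m=(d>0)&(P[...,0]>.4)&(P[...,0]<.72)&(P[...,1]>-.12)&(P[...,1]<.16)&(P[...,2]>.04)&(P[...,2]<.13)
    o=env.get_obs()['tool_pos']
    Q=P[m]; print(len(Q)); Q=Q[::max(1,len(Q)//5000)]
    l=np.hypot(Q[:,0]-q0[0],Q[:,1]-q0[1]); Q=Q[l>.034]
    f=lambda q: np.r_[sdf(Q-np.array([0,0,q[4]]),q)/.002,q[4]/.002*5]
    s=least_squares(f,[*q0,0],loss='cauchy'); r=s.fun[:-1]*2
    print('wfit',np.round(s.x,4),'med mm',np.median(abs(r)),'frac<3',np.mean(abs(r)<3)); return s.x
def tabs(q):
    c,s=np.cos(q[2]),np.sin(q[2]); R=np.array([[c,-s],[s,c]]); o=np.array(q[:2])
    h=o+R@[.05,0]; c,s=np.cos(q[2]+q[3]),np.sin(q[2]+q[3]); G=np.array([[c,-s],[s,c]])
    return dict(hinge=h,fixed=o+R@[-.119,.022],gate=h+G@[-.169,-.022],hole=o+R@[-.08,0],ghole=h+G@[-.13,0],mid=o+R@[-.119,0],gate_shut=o+R@[-.119,-.022])
E
python3 - <<'E'
from go import *
from obj import *
im,d,P=slices((.6045,.0465),.10,.16,.01)
q=wfit((.6045,.0465,-.341,.507)); print({k:np.round(v,4).tolist() for k,v in tabs(q).items()})
go((.6045,.0455,.25,-85.6))
E
```

```text
0.1 440 circ [0.6051 0.0444 0.0201]
0.11 271 circ [0.6052 0.0445 0.0146]
0.12 62 circ [0.6052 0.0447 0.0115]
0.13 60 circ [0.6051 0.0447 0.0109]
0.14 34 circ [0.6053 0.045  0.0103]
6953
wfit [ 6.041e-01  4.510e-02 -3.414e-01  5.063e-01  6.000e-04] med mm 0.46222943884124956 frac<3 0.9908503767491926
{'hinge': [0.6512, 0.0284], 'fixed': [0.4993, 0.1057], 'gate': [0.4881, -0.0211], 'hole': [0.5287, 0.0719], 'ghole': [0.5229, 0.007], 'mid': [0.4919, 0.0849], 'gate_shut': [0.4846, 0.0642]}
10.8833 [0.6048 0.0445 0.2488] [-90.16  -0.   -85.57] F [ 0.1 -0.1 -0.3] w 0.05979430370095955
[-1.0, -1.2, -0.3, 0.2, 0.0, 0.0]
```

```bash
python3 - <<'E'
from go import *
from obj import *
go((.494,-.060,.25,-19.5),(.494,-.060,.106,-19.5))
print(env.get_obs()['qpos'])
E
```

```text
10.8833 [0.6048 0.0445 0.2488] [-90.16  -0.   -85.57] F [ 0.1 -0.1 -0.3] w 0.05979430370095955
[95.7, -0.9, -118.6, 0.1, -66.1, -0.1]
[95.6, 143.1, -118.2, 0.1, -66.1, -0.1]
[ 25.53538854  16.01277689 -39.58660228  84.59395894  10.17708836
  83.20148579  -9.75442808]
```

Request:
move_arm([
  [9, 0, -12, 0, -6, 0],
  [19, 0, -24, 0, -13, 0],
  [29, 0, -36, 0, -20, 0],
  [38, 0, -48, 0, -26, 0],
  [48, 0, -60, 0, -33, 0],
  [58, 0, -72, 0, -40, 0],
  [67, 0, -84, 0, -46, 0],
  [77, 0, -96, 0, -53, 0],
  [87, 0, -108, 0, -60, 0],
  [96, 0, -118, 0, -66, 0],
  [96, 35, -118, 0, -66, 0],
  [96, 75, -118, 0, -66, 0],
  [96, 110, -118, 0, -66, 0],
  [96, 143, -118, 0, -66, 0],
  [96, 143, -118, 0, -66, 0],
  [96, 143, -118, 0, -66, 0],
], claw=0, newtons=20)

```text
time_s: 12.22
tool_pos: [0.4935, -0.0597, 0.1057]
tool_rot: [-90.0, 0.3, -19.5]
force: [0.8, 0.3, 0.7]
grip_width: 0.0007
```

```bash
python3 - <<'E'
from go import *
from obj import *
h=np.array([.6512,.0284])
W=[]
for ph in (.45,.38,.3,.22,.15,.08,.03,0,-.02):
    a=-.3414+ph; G=np.array([[np.cos(a),-np.sin(a)],[np.sin(a),np.cos(a)]])
    k=15*np.cos(ph)+9.5*abs(np.sin(ph))
    p=h+G@[-.169,-(.026+k/1000)]; W.append((p[0],p[1],.106,-19.5))
go(*W); print(env.get_obs()['qpos'])
snap('side','s10.png')
E
```

```text
12.2167 [ 0.4935 -0.0597  0.1057] [-90.     0.3  -19.55] F [0.8 0.3 0.7] w 0.0007240965243032881
[-14.1, -0.2, 23.0, -0.0, -0.0, -0.3]
[-21.7, -0.2, 32.8, -0.0, -0.0, -0.3]
[-29.6, -0.1, 44.6, -0.0, -0.0, -0.3]
[-36.5, -0.1, 57.2, -0.0, -0.0, -0.3]
[-41.6, -0.0, 68.8, -0.0, -0.0, -0.3]
[-46.0, -0.0, 80.7, -0.0, -0.0, -0.3]
[-48.5, -0.0, 89.5, -0.0, -0.0, -0.3]
[-49.8, -0.0, 94.8, -0.0, -0.0, -0.3]
[-50.6, -0.0, 98.0, -0.0, -0.0, -0.3]
[ 42.94197294   7.23655818 -41.16029697 110.09449999   5.15465175
  64.82260075  70.24002182]
```

View pics/s10.png

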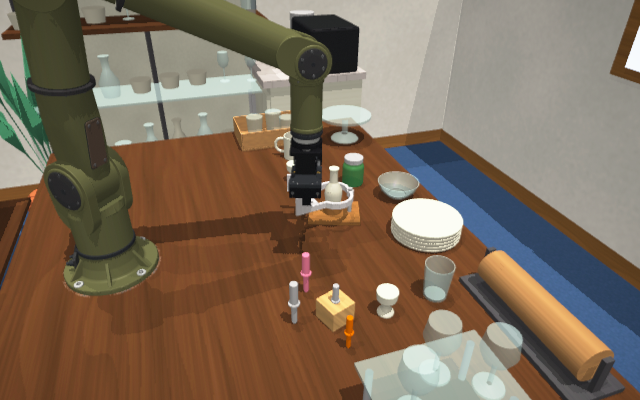

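Request:
move_arm([
  [-8, 0, 12, 0, 0, 0],
  [-14, 0, 23, 0, 0, 0],
  [-18, 0, 28, 0, 0, 0],
  [-22, 0, 33, 0, 0, 0],
  [-26, 0, 39, 0, 0, 0],
  [-30, 0, 45, 0, 0, 0],
  [-33, 0, 51, 0, 0, 0],
  [-36, 0, 57, 0, 0, 0],
  [-39, 0, 63, 0, 0, 0],
  [-42, 0, 69, 0, 0, 0],
  [-44, 0, 75, 0, 0, 0],
  [-46, 0, 81, 0, 0, 0],
  [-48, 0, 87, 0, 0, 0],
  [-49, 0, 91, 0, 0, 0],
  [-49, 0, 91, 0, 0, 0],
  [-49, 0, 91, 0, 0, 0],
])

```text
time_s: 13.6
tool_pos: [0.4799, 0.042, 0.1074]
tool_rot: [-90.0, -0.0, -19.6]
force: [-0.7, -0.2, -0.1]
grip_width: 0.0004
```

```bash
python3 - <<'E'
from go import *
from obj import *
q=wfit((.6041,.0451,-.3414,.03)); t=tabs(q); print({k:np.round(v,4).tolist() for k,v in t.items()})
slices((.605,.0445),.11,.15,.01)
go((.4783,.0463,.106,-19.5))
E
```

```text
2342
wfit [ 0.6037  0.0444 -0.3456  0.1419  0.0009] med mm 0.29807128537871064 frac<3 0.890264730999146
{'hinge': [0.6507, 0.0274], 'fixed': [0.4992, 0.1054], 'gate': [0.4808, 0.0401], 'hole': [0.5284, 0.0715], 'ghole': [0.5234, 0.0537], 'mid': [0.4917, 0.0847], 'gate_shut': [0.4843, 0.064]}
13.7 [0.4798 0.0415 0.1073] [-9.002e+01  1.000e-02 -1.962e+01] F [-0.  -0.2 -0.3] w -7.922898413399444e-05
[-3.0, 1.3, 4.0, 0.0, -0.1, -0.0]
```

```bash
ls -t pics|head -2; python3 - <<'E'
from h import *
im,d=snap('scene','sc11.png'); cv2.imwrite('pics/sc11c.png',cv2.resize(im[100:260,260:420,::-1],None,fx=3,fy=3))
im,d=snap('wrist','w11.png')
E
```

```text
wf_1365.png
s10.png
```

View pics/sc11c.png

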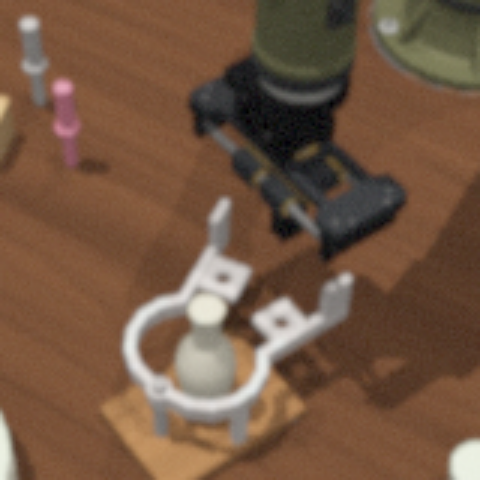

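View pics/w11.png

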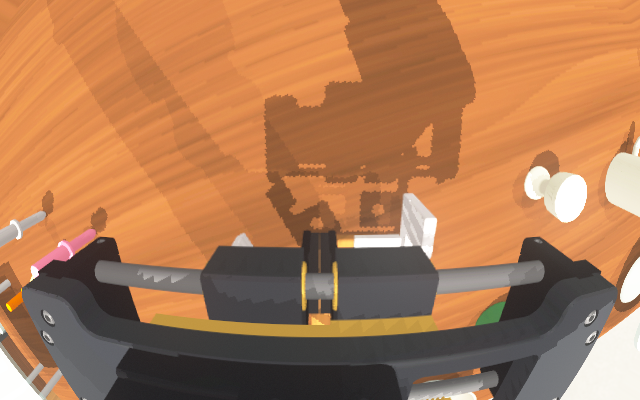

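```bash
python3 - <<'E'
from go import *
from obj import *
snap('side','s11.png')
fit(q0=(.604,.045,-.34,.5))
q=wfit((.6041,.0451,-.3414,.5)); t=tabs(q); print({k:np.round(v,4).tolist() for k,v in t.items()})
o=env.get_obs(); print(o['tool_pos'],proj('scene',o['tool_pos']),proj('side',o['tool_pos']))
E
```

```text
stand [0.606  0.0467] yaw -0.3417 open 0.5063 off [-2.1 -1.5 -0.3  0.1  0.1  3.7] med|r|mm 1.5080811171982091 frac<4 0.6648075850529839
2373
wfit [ 0.6039  0.0448 -0.3413  0.5064  0.0008] med mm 0.2950332181215313 frac<3 0.9612305099030762
{'hinge': [0.651, 0.0281], 'fixed': [0.4991, 0.1054], 'gate': [0.4879, -0.0214], 'hole': [0.5285, 0.0716], 'ghole': [0.5228, 0.0067], 'mid': [0.4918, 0.0846], 'gate_shut': [0.4844, 0.0639]}
[0.47984094 0.04151708 0.10741875] (np.float64(354.3521236033438), np.float64(181.79044261397502)) (np.float64(290.1006073647895), np.float64(191.49715842728412))
```

View pics/s11.png

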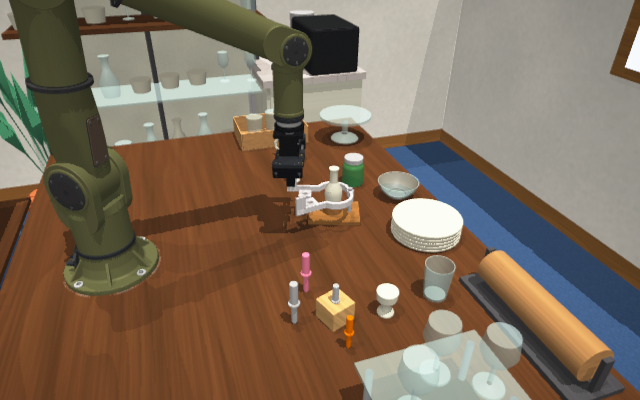

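```bash
python3 - <<'E'
from go import *
from obj import *
q=[.6039,.0448,-.3413,.5064]
z=cv2.imread('pics/w11.png')
def rect(c,yaw,lx,ly,zt):
    return [(c[0]+np.cos(yaw)*a-np.sin(yaw)*b,c[1]+np.sin(yaw)*a+np.cos(yaw)*b,zt) for a,b in((-lx,-ly),(lx,-ly),(lx,ly),(-lx,ly))]
t=tabs(q)
for c,y,col in((t['fixed'],q[2],(0,255,0)),(t['gate'],q[2]+q[3],(0,0,255))):
  for zt in(.122,.068):
    pts_=np.array([wproj(p) for p in rect(c,y,.014,.004,zt)]).astype(int)
    cv2.polylines(z,[pts_],True,col,1); print(pts_.tolist())
o=env.get_obs()['tool_pos']
for dz in(0,-.011): 
    p=wproj(o+[0,0,dz]); print('tcp',p); cv2.circle(z,tuple(int(a) for a in p),3,(255,0,255),-1)
cv2.imwrite('pics/ov.png',cv2.resize(z[150:330,180:480],None,fx=2.5,fy=2.5))
im,d,P=wcloud()
for (u,v) in((240,240),(418,225),(320,240),(310,235),(328,235)): print(u,v,P[v,u],d[v,u])
E
```

```text
[[424, 217], [419, 259], [430, 258], [436, 217]]
[[402, 192], [399, 226], [408, 226], [412, 192]]
[[216, 269], [240, 301], [250, 297], [225, 264]]
[[235, 235], [255, 262], [262, 258], [243, 231]]
tcp (np.float64(319.87969212068055), np.float64(235.70894800375436))
tcp (np.float64(319.82796869882964), np.float64(228.92439803883565))
240 240 [ 0.47440622 -0.01994542  0.08250784] 0.22522363
418 225 [0.49289727 0.1033158  0.11179511] 0.19021128
320 240 [0.47013147 0.04495876 0.13560867] 0.16688839
310 235 [0.46666852 0.04037728 0.1328134 ] 0.16904639
328 235 [0.46988869 0.04970964 0.13307361] 0.16877252
```

View pics/ov.png

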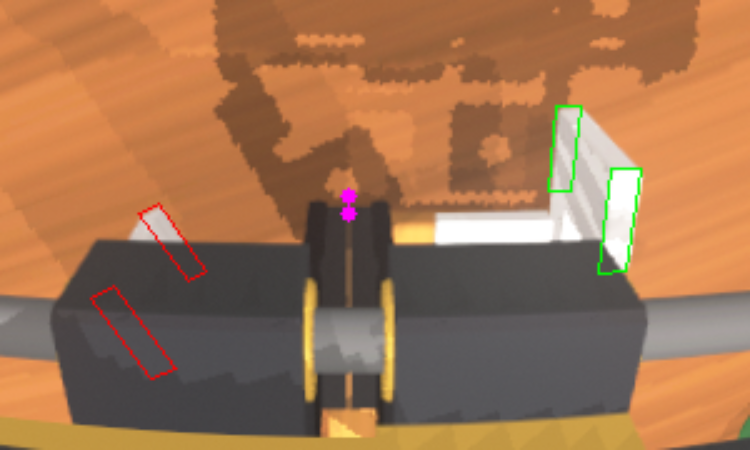

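```bash
python3 - <<'E'
from go import *
from obj import *
im,d,P=wcloud(); o=env.get_obs()['tool_pos']; print(o, env.nose_length)
m=(d>0)&(np.hypot(P[...,0]-o[0],P[...,1]-o[1])<.03)&(P[...,2]>.06)
Q=P[m]; print(len(Q),np.percentile(Q[:,2],[0,1,5,20,50]))
S=Q[Q[:,2]<np.percentile(Q[:,2],5)]; print(S.mean(0),S.min(0),S.max(0))
for v in range(222,250,3): print(v,[np.round(P[v,u],3).tolist() for u in(314,320,326)])
E
```

```text
[0.47984595 0.04166097 0.10741595] 0.011
12533 [0.12542522 0.13125857 0.14899043 0.21944594 0.23371666]
[0.46917738 0.04498748 0.13819416] [0.46495603 0.03652145 0.12542522] [0.47383335 0.05403122 0.14896552]
222 [[0.509, 0.025, 0.002], [0.512, 0.031, 0.0], [0.513, 0.036, 0.001]]
225 [[0.513, 0.024, 0.001], [0.515, 0.03, 0.001], [0.517, 0.035, 0.001]]
228 [[0.516, 0.023, 0.001], [0.518, 0.028, 0.0], [0.52, 0.034, 0.0]]
231 [[0.519, 0.022, 0.001], [0.521, 0.027, 0.001], [0.523, 0.033, -0.0]]
234 [[0.469, 0.042, 0.128], [0.47, 0.045, 0.129], [0.471, 0.048, 0.128]]
237 [[0.469, 0.042, 0.132], [0.471, 0.045, 0.13], [0.471, 0.048, 0.132]]
240 [[0.469, 0.042, 0.135], [0.47, 0.045, 0.136], [0.471, 0.048, 0.137]]
243 [[0.47, 0.042, 0.138], [0.47, 0.045, 0.139], [0.471, 0.048, 0.14]]
246 [[0.469, 0.042, 0.143], [0.469, 0.045, 0.144], [0.47, 0.048, 0.145]]
249 [[0.469, 0.042, 0.147], [0.47, 0.045, 0.146], [0.471, 0.048, 0.146]]
```

The gate hasn't moved. The wrist depth puts the fingertips at z≈0.126 with the TCP at 0.107, about 19 mm above it, so they passed over the 122 mm tab. Measured tip height is about TCP + 19 mm, so I'll use that from now on. Going back to push from lower down.

Request:
move_arm([
  [-35, -20, 70, 0, 0, 0],
  [0, -30, 35, 0, 0, 0],
  [10, -30, 0, 0, 0, 0],
  [25, -30, -35, 0, 0, 0],
  [40, -30, -70, 0, 0, 0],
  [49, -30, -96, 0, 0, 0],
  [49, 0, -96, 0, 0, 0],
  [49, 33, -96, 0, 0, 0],
  [49, 33, -96, 0, 0, 0],
  [49, 33, -96, 0, 0, 0],
])

```text
time_s: 14.83
tool_pos: [0.4923, -0.0646, 0.0734]
tool_rot: [-90.0, 0.2, -19.6]
force: [0.1, -0.1, 0.3]
grip_width: 0.0004
```

```bash
python3 - <<'E'
from go import *
from obj import *
im,d,P=wcloud(); o=env.get_obs()['tool_pos']; print(o)
m=(d>0)&(np.hypot(P[...,0]-o[0],P[...,1]-o[1])<.02)&(P[...,2]>.04)
print(np.percentile(P[m][:,2],[0,1,5]))
cv2.imwrite('pics/w12.png',im[...,::-1])
q=wfit((.6039,.0448,-.3413,.5064)); 
h=np.array([.6511,.0283]); W=[]
for ph in (.5,.45,.38,.3,.22,.15,.08,.03,0,-.02):
    a=-.3414+ph; G=np.array([[np.cos(a),-np.sin(a)],[np.sin(a),np.cos(a)]])
    k=15*np.cos(ph)+9.5*abs(np.sin(ph))
    p=h+G@[-.169,-(.026+k/1000)]; W.append((p[0],p[1],.074,-19.5))
go(*W)
E
```

```text
[ 0.49398714 -0.06450912  0.07507286]
[0.09156848 0.09260143 0.09570687]
11733
wfit [ 0.604   0.0448 -0.3413  0.5143  0.0009] med mm 0.45013981325580166 frac<3 0.8873296725645718
14.9333 [ 0.495  -0.0646  0.076 ] [-89.98  -0.11 -19.54] F [-0.7  0.8  1.1] w 0.0005182479609869758
[-11.3, 2.0, 20.4, -0.0, -0.0, 0.1]
[-17.1, 2.0, 27.0, -0.0, -0.0, 0.1]
[-24.8, 1.9, 36.8, -0.0, -0.0, 0.1]
[-32.6, 1.9, 48.6, -0.0, -0.0, 0.1]
[-39.5, 1.9, 61.2, -0.0, -0.0, 0.1]
[-44.7, 1.9, 72.8, -0.0, -0.0, 0.1]
[-49.1, 1.9, 84.7, -0.0, -0.0, 0.1]
[-51.6, 1.9, 93.5, -0.0, -0.0, 0.1]
[-52.9, 1.9, 98.8, -0.0, -0.0, 0.1]
[-53.7, 1.9, 102.0, -0.0, -0.0, 0.1]
```

View pics/w12.png

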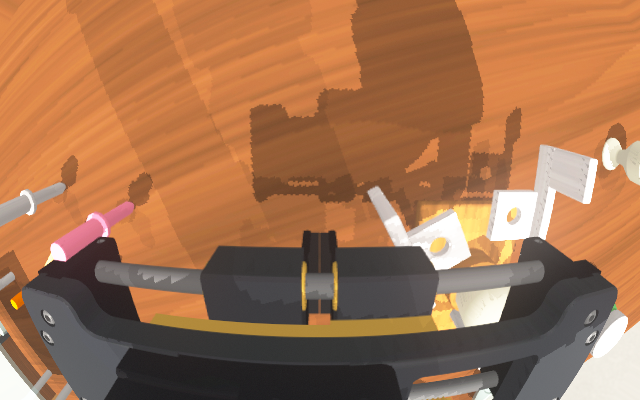

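Request:
move_arm([
  [-6, 0, 11, 0, 0, 0],
  [-11, 0, 20, 0, 0, 0],
  [-17, 0, 27, 0, 0, 0],
  [-21, 0, 32, 0, 0, 0],
  [-25, 0, 37, 0, 0, 0],
  [-29, 0, 43, 0, 0, 0],
  [-32, 0, 49, 0, 0, 0],
  [-36, 0, 55, 0, 0, 0],
  [-39, 0, 61, 0, 0, 0],
  [-42, 0, 67, 0, 0, 0],
  [-44, 0, 73, 0, 0, 0],
  [-47, 0, 79, 0, 0, 0],
  [-49, 0, 85, 0, 0, 0],
  [-50, 0, 89, 0, 0, 0],
  [-51, 0, 93, 0, 0, 0],
  [-51, 0, 93, 0, 0, 0],
])

```text
time_s: 16.27
tool_pos: [0.4769, 0.0408, 0.0744]
tool_rot: [-90.0, 0.0, -19.5]
force: [-0.4, -0.3, -0.5]
grip_width: 0.0004
```

```bash
python3 - <<'E'
from go import *
from obj import *
wfit((.604,.0448,-.3413,.05)); 
slices((.605,.0445),.11,.15,.01)
go((.4783,.0463,.074,-19.5))
E
ls -t pics | head -1
```

```text
3252
wfit [ 0.6036  0.0443 -0.3462  0.1169  0.0013] med mm 0.5200472571291201 frac<3 0.7238622386223862
16.3667 [0.4767 0.0399 0.0743] [-9.000e+01  4.000e-02 -1.958e+01] F [1.  0.1 0. ] w 0.00021578577865400764
[-0.6, 0.3, 6.5, 0.0, -0.1, -0.0]
wf_1631.png
```

View pics/wf_1631.png

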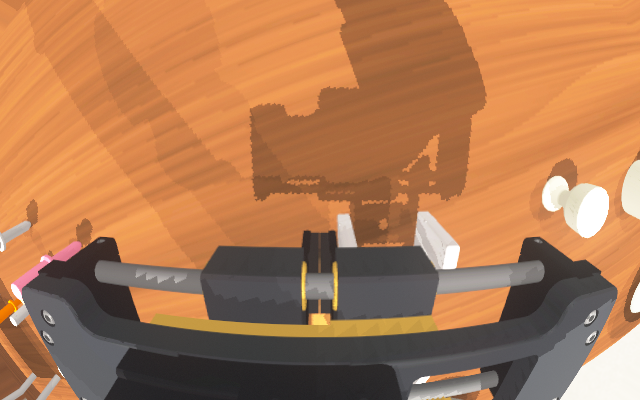

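Request:
move_arm([
  [-1, 0, 4, 0, 0, 0],
  [-2, 0, 8, 0, 0, 0],
  [-2, 0, 11, 0, 0, 0],
  [-3, 0, 14, 0, 0, 0],
  [-3, 0, 14, 0, 0, 0],
])

```text
time_s: 16.78
tool_pos: [0.4782, 0.0506, 0.0743]
tool_rot: [-90.3, 0.0, -19.7]
force: [-2.4, -7.4, 1.7]
grip_width: 0.0001
```

```bash
python3 - <<'E'
from go import *
from obj import *
for g in(.1,.03,0): wfit((.604,.0448,-.3413,g)); 
go((.4783,.0463,.074,-19.5))
E
ls -t pics | head -1
```

```text
2624
wfit [ 0.6035  0.0441 -0.3472  0.0609  0.0017] med mm 0.7875081348815227 frac<3 0.6730182926829268
2623
wfit [ 0.6035  0.0441 -0.3469  0.0602  0.0017] med mm 0.8044861682072919 frac<3 0.6751810903545559
2624
wfit [ 0.6035  0.0441 -0.3473  0.0614  0.002 ] med mm 0.8134838709842702 frac<3 0.671875
16.9333 [0.4783 0.0506 0.0743] [-9.028e+01  1.000e-02 -1.970e+01] F [-1.2 -7.6  2.3] w 0.0004669245354379608
[1.5, 0.3, -4.0, 0.3, -0.2, -0.0]
wf_1693.png
```

```bash
cat >> obj.py <<'E'
def gatefit(g0=.03,q=(.604,.0448,-.3413)):
    # gate angle only, from scene & side clouds of gate bits
    for cam in('scene','side'):
        snap(cam,'g_%s_%d.png'%(cam,int(env.get_obs()['time_s']*100)))
        P=pts(cam,(.54,.04),.11,.062,.125)
        l=rz(P-np.array([q[0],q[1],0]),-q[2])
        P=P[(np.hypot(l[:,0],l[:,1])>.034)&(l[:,1]<.012)&(l[:,1]>-.12)]
        best=None
        for g in(0,.03,.06,.1,.2):
            f=lambda a:np.clip(abs(sdf(P,[*q,a])),0,.004)
            pass
        gs=np.arange(-.02,.25,.005); c=[np.mean(np.clip(abs(sdf(P,[*q,a])),0,.004)) for a in gs]
        print(cam,len(P),'gate angle',gs[int(np.argmin(c))],np.round(np.array(c)[:14]*1000,2))
E
python3 - <<'E'
from obj import *
gatefit()
a=np.load('/tmp/scene.npz')['im'][140:250,290:400,::-1]; b=np.load('/tmp/side.npz')['im'][140:250,270:380,::-1]
cv2.imwrite('pics/g1.png',cv2.resize(np.hstack([a,b]),None,fx=3.5,fy=3.5))
E
```

```text
scene 544 gate angle -0.009999999999999998 [1.38 1.24 1.13 1.14 1.26 1.43 1.61 1.78 1.9  1.97 2.03 2.09 2.13 2.19]
side 559 gate angle -0.02 [1.72 1.73 1.8  1.89 1.97 2.03 2.07 2.08 2.06 2.03 1.99 1.98 1.99 2.03]
```

View pics/g1.png

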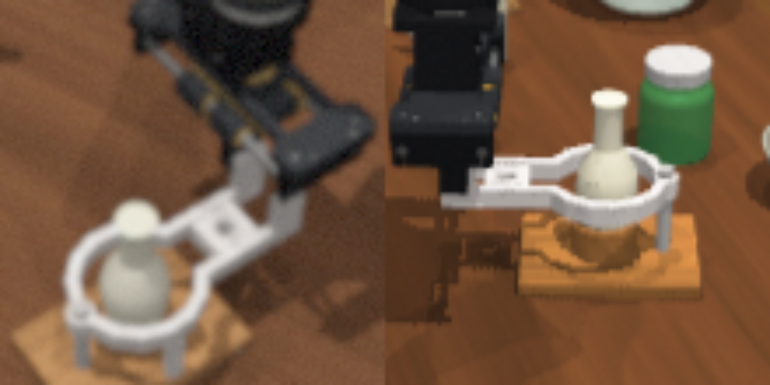

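View pics/wf_1693.png

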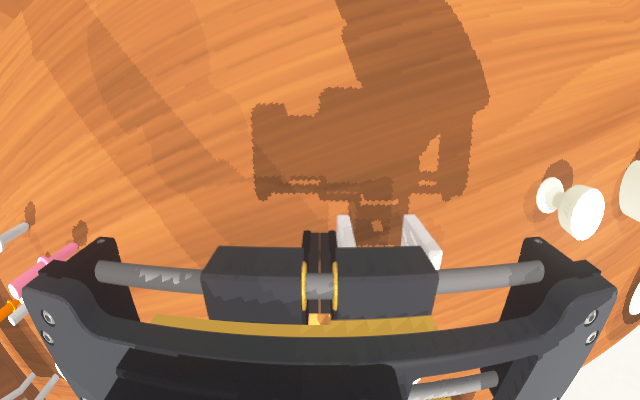

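```bash
python3 - <<'E'
from go import *
go((.470,.025,.074,-19.5),(.470,.025,.22,-19.5),(.471,-.3377,.22,-60),(.471,-.3377,.16,-60))
E
```

```text
17.0333 [0.4782 0.0506 0.0743] [-9.028e+01  1.000e-02 -1.971e+01] F [-2.1 -7.5  2.5] w 0.00022976685338840943
[0.9, 0.4, -26.8, 0.3, -0.2, -0.0]
[0.8, -145.6, -27.6, 0.3, -0.2, -0.0]
[124.1, -143.9, -368.7, 0.3, 40.3, 0.1]
[124.1, -83.9, -368.4, 0.3, 40.3, 0.1]
```

Request:
move_arm([
  [0, 0, -15, 0, 0, 0],
  [0, 0, -30, 0, 0, 0],
  [0, -40, -30, 0, 0, 0],
  [0, -80, -30, 0, 0, 0],
  [0, -120, -30, 0, 0, 0],
  [0, -146, -40, 0, 2, 0],
  [13, -146, -75, 0, 6, 0],
  [26, -146, -110, 0, 10, 0],
  [39, -146, -146, 0, 14, 0],
  [52, -146, -182, 0, 18, 0],
  [65, -146, -218, 0, 22, 0],
  [78, -146, -254, 0, 27, 0],
  [91, -146, -290, 0, 32, 0],
  [105, -146, -325, 0, 36, 0],
  [118, -146, -355, 0, 39, 0],
  [124, -144, -371, 0, 40, 0],
  [124, -115, -371, 0, 40, 0],
  [124, -85, -371, 0, 40, 0],
  [124, -85, -371, 0, 40, 0],
  [124, -85, -371, 0, 40, 0],
], claw=45)

```text
time_s: 18.7
tool_pos: [0.4706, -0.3354, 0.1581]
tool_rot: [-90.1, 0.2, -59.5]
force: [-0.3, -0.5, 0.5]
grip_width: 0.0452
```

```bash
python3 - <<'E'
from go import *
from obj import *
im,d,P=slices((.471,-.3377),.055,.1,.008,.018)
cv2.imwrite('pics/w14.png',im[...,::-1])
o=env.get_obs(); tp=o['tool_pos']
m=(d>0)&(np.hypot(P[...,0]-tp[0],P[...,1]-tp[1])<.04)&(P[...,2]>.12)
print('tips',np.percentile(P[m][:,2],[0,1,3]))
go((.471,-.3377,.047,-60))
snap('scene','sc14.png'); gatefit()
E
```

```text
0.055 330 circ [ 0.471  -0.3375  0.0124]
0.063 37 circ [ 0.4701 -0.3388  0.0063]
0.071 33 circ [ 0.4703 -0.3392  0.0066]
0.079 40 circ [ 0.4701 -0.339   0.0062]
0.087 40 circ [ 0.4706 -0.3399  0.007 ]
0.095 213 circ [ 0.4702 -0.3389  0.005 ]
tips [0.17570597 0.18399395 0.19680752]
18.75 [ 0.4718 -0.3362  0.1601] [-8.998e+01  2.000e-02 -5.950e+01] F [0.4 0.5 0.6] w 0.04522269193631986
[0.9, 113.1, -1.5, -0.0, 0.5, -0.0]
scene 538 gate angle -0.009999999999999998 [1.26 1.13 1.03 1.05 1.16 1.33 1.53 1.72 1.85 1.95 2.02 2.08 2.13 2.18]
side 337 gate angle -0.015 [1.37 1.32 1.41 1.6  1.78 1.9  1.9  1.79 1.63 1.51 1.45 1.52 1.71 1.99]
```

View pics/w14.png

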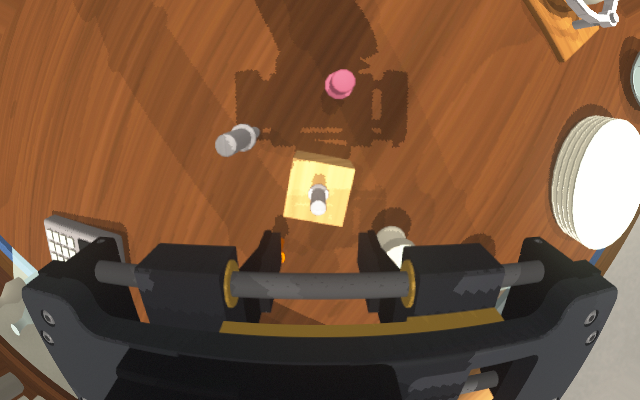

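View pics/sc14.png

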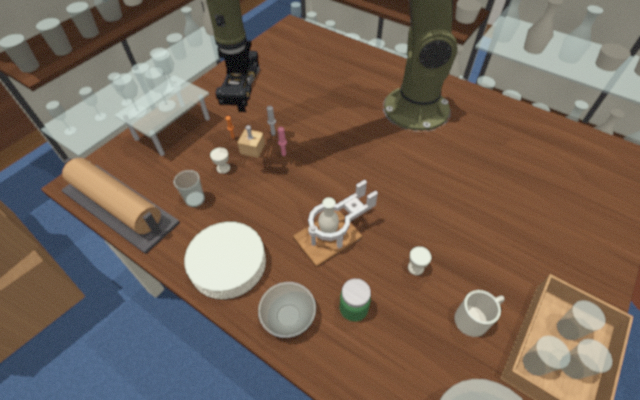

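Request:
move_arm([
  [1.5, 35, -1.5, 0, 0, 0],
  [1.5, 70, -1.5, 0, 0, 0],
  [1.5, 100, -1.5, 0, 0, 0],
  [1.5, 111, -1.5, 0, 0, 0],
  [1.5, 111, -1.5, 0, 0, 0],
  [1.5, 111, -1.5, 0, 0, 0],
])

```text
time_s: 19.4
tool_pos: [0.4717, -0.3397, 0.0499]
tool_rot: [-90.0, -0.1, -59.6]
force: [0.6, -0.5, 0.6]
grip_width: 0.0451
```

Request:
move_arm([
  [0, 0, 0, 0, 0, 0],
  [0, 0, 0, 0, 0, 0],
  [0, 0, 0, 0, 0, 0],
  [0, 0, 0, 0, 0, 0],
  [0, 0, 0, 0, 0, 0],
  [0, 0, 0, 0, 0, 0],
  [0, 0, 0, 0, 0, 0],
], claw=5, newtons=15)

```text
time_s: 19.98
tool_pos: [0.4709, -0.3394, 0.0488]
tool_rot: [-90.0, -0.0, -59.6]
force: [0.0, 0.2, 1.2]
grip_width: 0.0133
```

Request:
move_arm([
  [0, -20, 0, 0, 0, 0],
  [0, -40, 0, 0, 0, 0],
  [0, -70, 0, 0, 0, 0],
  [0, -100, 0, 0, 0, 0],
  [0, -135, 0, 0, 0, 0],
  [0, -150, 0, 0, 0, 0],
  [0, -150, 0, 0, 0, 0],
  [0, -150, 0, 0, 0, 0],
])

```text
time_s: 20.65
tool_pos: [0.471, -0.3394, 0.199]
tool_rot: [-90.0, -0.1, -59.6]
force: [0.4, 0.3, -0.8]
grip_width: 0.0138
```

```bash
python3 - <<'E'
from go import *
from obj import *
im,d,P=wcloud(); cv2.imwrite('pics/w15.png',im[...,::-1])
im,d=snap('side','s15.png'); cv2.imwrite('pics/s15c.png',cv2.resize(im[200:360,250:410,::-1],None,fx=3,fy=3))
go((.5286,.0718,.20,-19.5))
print(env.get_obs()['qpos'])
E
```

```text
20.75 [ 0.4698 -0.3387  0.1968] [-90.07   0.14 -59.59] F [-0.4  0.9 -1. ] w 0.013486037619061962
[-324.3, -2.8, 258.5, 0.0, -40.1, -0.2]
[ 56.03810642  11.82553362 -26.20569193  93.31953331   5.3355623
  76.25386424  59.43831968]
```

View pics/w15.png

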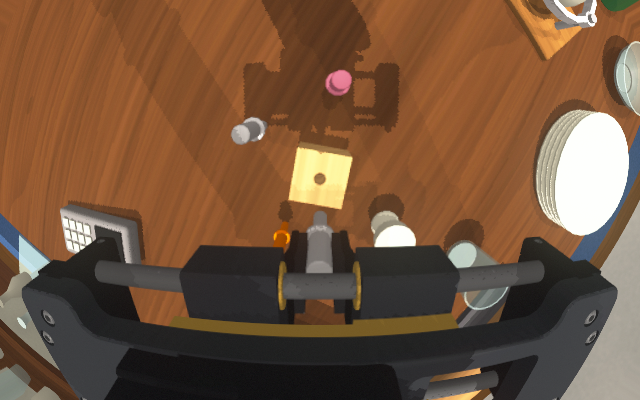

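View pics/s15c.png

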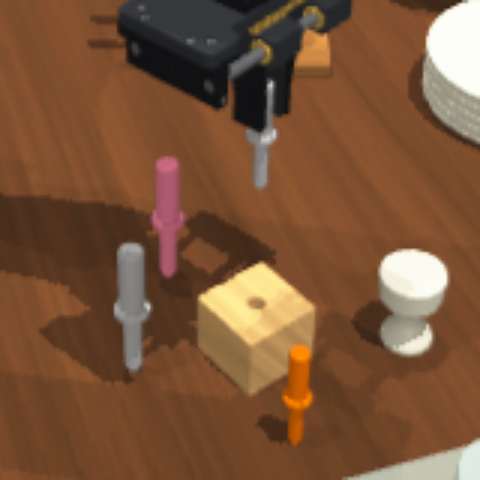

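Request:
move_arm([
  [-15, 0, 12, 0, -2, 0],
  [-40, 0, 32, 0, -5, 0],
  [-70, 0, 56, 0, -9, 0],
  [-100, 0, 80, 0, -12, 0],
  [-130, 0, 104, 0, -16, 0],
  [-160, 0, 128, 0, -20, 0],
  [-190, 0, 152, 0, -24, 0],
  [-220, 0, 176, 0, -27, 0],
  [-250, 0, 199, 0, -31, 0],
  [-280, 0, 223, 0, -35, 0],
  [-305, 0, 243, 0, -38, 0],
  [-318, 0, 254, 0, -40, 0],
  [-324, 0, 258, 0, -40, 0],
  [-324, 0, 258, 0, -40, 0],
  [-324, 0, 258, 0, -40, 0],
  [-324, 0, 258, 0, -40, 0],
])

```text
time_s: 22.08
tool_pos: [0.5291, 0.068, 0.1979]
tool_rot: [-90.1, 0.0, -19.8]
force: [0.3, -0.2, -0.5]
grip_width: 0.0134
```

```bash
cat >> obj.py <<'E'
def pinslices(c,z0,z1,step=.006,rad=.016):
    im,d,P=slices(c,z0,z1,step,rad); cv2.imwrite('pics/wp_%d.png'%int(env.get_obs()['time_s']*100),im[...,::-1]); return im,d,P
E
python3 - <<'E'
from go import *
from obj import *
tp=env.get_obs()['tool_pos'];print(tp)
im,d,P=pinslices(tp[:2],.15,.21)
m=(d>0)&(P[...,2]>.05)&(P[...,2]<.13)
# gate fit using wrist cloud
Q=P[m]; q=(.604,.0448,-.3413)
l=rz(Q-np.array([q[0],q[1],0]),-q[2]); Q=Q[(np.hypot(l[:,0],l[:,1])>.034)&(l[:,1]<.03)&(l[:,1]>-.06)&(l[:,0]<.05)&(l[:,0]>-.14)]
f=lambda a:np.clip(abs(sdf(Q-np.array([0,0,.0008]),[*q,a])),0,.004)
gs=np.arange(-.03,.1,.005); c=[f(a).mean()*1000 for a in gs]; print(len(Q),gs[int(np.argmin(c))],np.round(c,2))
go((.5286,.0718,.198,-19.5))
E
ls -t pics|head -1
```

```text
[0.52911396 0.06803205 0.19787857]
0.162 14 circ [0.528  0.0683 0.004 ]
0.168 34 circ [0.5287 0.0682 0.0044]
0.174 33 circ [0.529  0.0681 0.0046]
0.18 43 circ [0.5285 0.0682 0.0043]
0.186 22 circ [0.5287 0.0682 0.0045]
0.198 9 circ [0.5284 0.0678 0.0095]
0.204 242 circ [0.5265 0.0685 0.0066]
3558 6.938893903907228e-18 [0.81 0.74 0.67 0.61 0.56 0.53 0.52 0.55 0.58 0.64 0.72 0.79 0.85 0.92
 0.99 1.06 1.13 1.2  1.26 1.31 1.35 1.38 1.42 1.45 1.48 1.5 ]
22.1333 [0.5292 0.0681 0.198 ] [-9.008e+01  2.000e-02 -1.983e+01] F [-0.1 -0.3 -0.8] w 0.013373841594597887
[-1.8, 0.0, 3.3, 0.1, -0.3, -0.0]
wp_2213.png
```

```bash
python3 - <<'E'
from go import *
from obj import *
im=cv2.imread('pics/wp_2213.png'); 
hp=wproj((.5286,.0716,.084)); pp=wproj((.5288,.0682,.157)); print(hp,pp)
big=cv2.resize(im[120:280,240:400],None,fx=4,fy=4,interpolation=cv2.INTER_CUBIC)
a=[((p[0]-240)*4,(p[1]-120)*4) for p in (hp,pp)]
cv2.circle(big,tuple(int(t) for t in a[0]),4,(0,0,255),-1); cv2.circle(big,tuple(int(t) for t in a[1]),4,(0,255,0),-1)
ring=np.array([wproj((.5286+.007*np.cos(t),.0716+.007*np.sin(t),.084)) for t in np.linspace(0,6.28,30)]); cv2.polylines(big,[((ring-[240,120])*4).astype(int)],True,(255,0,0),1)
cv2.imwrite('pics/hole.png',big[:600])
E
```

```text
(np.float64(322.7956058064818), np.float64(185.87612108398363)) (np.float64(319.7476484676171), np.float64(212.85339355357763))
```

View pics/hole.png

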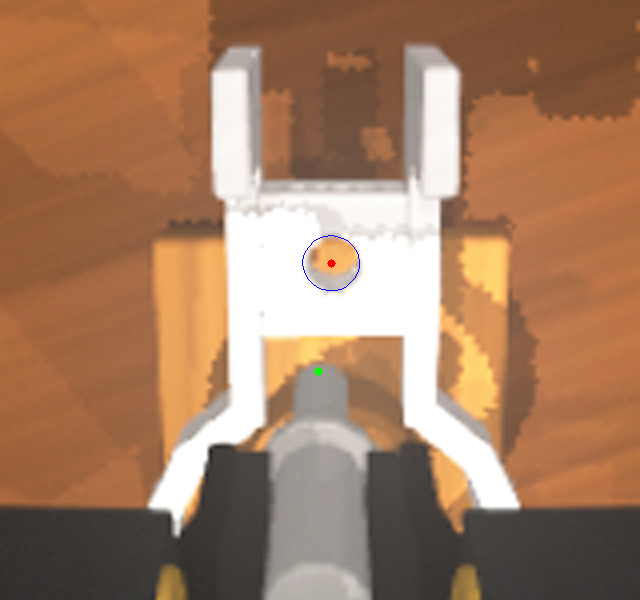

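Request:
move_arm([
  [-1.3, 10, 3, 0, 0, 0],
  [-1.3, 30, 3, 0, 0, 0],
  [-1.3, 50, 3, 0, 0, 0],
  [-1.3, 60, 3, 0, 0, 0],
  [-1.3, 60, 3, 0, 0, 0],
  [-1.3, 60, 3, 0, 0, 0],
])

```text
time_s: 22.63
tool_pos: [0.5287, 0.0736, 0.1381]
tool_rot: [-90.0, 0.1, -19.6]
force: [-0.0, 0.2, -0.9]
grip_width: 0.0134
```

```bash
python3 - <<'E'
from go import *
from obj import *
tp=env.get_obs()['tool_pos']
im,d,P=pinslices(tp[:2],.09,.15)
big=cv2.resize(im[120:280,240:400,::-1],None,fx=3.5,fy=3.5,interpolation=cv2.INTER_CUBIC).copy()
ring=np.array([wproj((.5286+.007*np.cos(t),.0716+.007*np.sin(t),.084)) for t in np.linspace(0,6.28,30)]); cv2.polylines(big,[((ring-[240,120])*3.5).astype(int)],True,(255,0,0),1)
cv2.imwrite('pics/hole2.png',big)
go((.5286,.0716,.138,-19.5))
E
```

```text
0.102 13 circ [0.528  0.0739 0.0042]
0.108 36 circ [0.5283 0.0739 0.0044]
0.114 33 circ [0.5284 0.0738 0.0046]
0.12 42 circ [0.5277 0.074  0.004 ]
0.126 22 circ [0.5283 0.0738 0.0046]
0.144 240 circ [0.526  0.0742 0.0066]
22.6833 [0.5294 0.0739 0.1389] [-8.998e+01 -3.000e-02 -1.962e+01] F [ 0.1  0.2 -0. ] w 0.013415147277692269
[0.0, 0.9, -2.4, -0.0, -0.1, 0.0]
```

View pics/hole2.png

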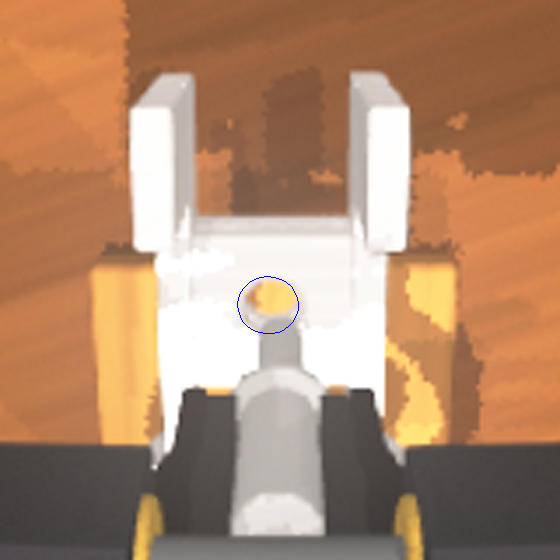

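Request:
move_arm([
  [1.2, 0, -1.9, 0, 0, 0],
  [1.2, 4, -1.9, 0, 0, 0],
  [1.2, 8, -1.9, 0, 0, 0],
  [1.2, 8, -1.9, 0, 0, 0],
  [1.2, 8, -1.9, 0, 0, 0],
])

```text
time_s: 23.1
tool_pos: [0.5293, 0.0718, 0.1302]
tool_rot: [-90.0, 0.0, -19.6]
force: [0.1, -0.5, -0.6]
grip_width: 0.0134
```

```bash
python3 - <<'E'
from go import *
from obj import *
tp=env.get_obs()['tool_pos']
im,d,P=pinslices(tp[:2],.09,.15)
big=cv2.resize(im[120:280,240:400,::-1],None,fx=3.5,fy=3.5,interpolation=cv2.INTER_CUBIC).copy()
cv2.imwrite('pics/hole3.png',big)
go((.5286,.0716,.080,-19.5))
E
```

```text
0.096 22 circ [0.5289 0.0721 0.0044]
0.102 36 circ [0.529  0.0719 0.0044]
0.108 36 circ [0.5287 0.0721 0.0044]
0.114 43 circ [0.5288 0.0721 0.0043]
0.12 10 circ [0.5288 0.0717 0.0046]
0.132 41 circ [0.5274 0.0721 0.0082]
0.138 231 circ [0.5269 0.0722 0.0065]
0.144 96 circ [0.5288 0.0716 0.0067]
23.15 [0.5294 0.0719 0.1304] [-90.01   0.   -19.59] F [-0.2  0.8 -0.7] w 0.013895817548133061
[-0.7, 50.4, -0.6, 0.0, -0.1, -0.0]
```

View pics/hole3.png

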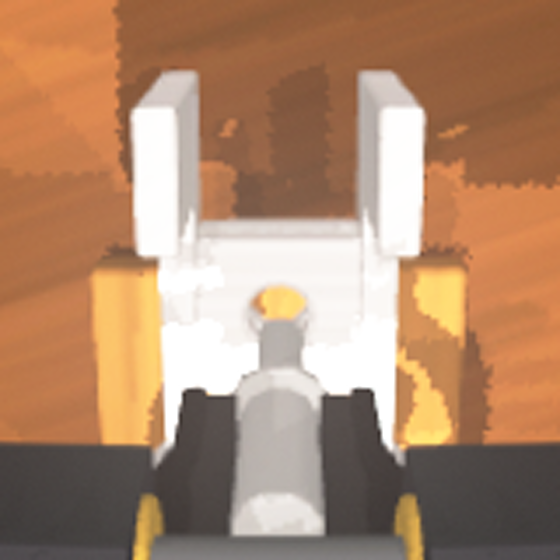

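Request:
move_arm([
  [0, 5, 0, 0, 0, 0],
  [0, 10, 0, 0, 0, 0],
  [0, 15, 0, 0, 0, 0],
  [0, 20, 0, 0, 0, 0],
  [0, 25, 0, 0, 0, 0],
  [0, 30, 0, 0, 0, 0],
  [0, 35, 0, 0, 0, 0],
  [0, 40, 0, 0, 0, 0],
  [0, 44, 0, 0, 0, 0],
  [0, 44, 0, 0, 0, 0],
])

```text
time_s: 23.98
tool_pos: [0.5288, 0.0717, 0.0854]
tool_rot: [-90.0, 0.1, -19.6]
force: [0.1, 0.5, -1.4]
grip_width: 0.0133
```

Request:
move_arm([
  [0, 1, 0, 0, 0, 0],
  [0, 2, 0, 0, 0, 0],
  [0, 2, 0, 0, 0, 0],
])

```text
time_s: 24.23
tool_pos: [0.5296, 0.0719, 0.0845]
tool_rot: [-90.0, -0.0, -19.6]
force: [0.7, 0.2, 0.3]
grip_width: 0.0134
```

Request:
move_arm([
  [0, 0, 0, 0, 0, 0],
  [0, 0, 0, 0, 0, 0],
  [0, 0, 0, 0, 0, 0],
  [0, 0, 0, 0, 0, 0],
  [0, 0, 0, 0, 0, 0],
], claw=40)

```text
time_s: 24.65
tool_pos: [0.5296, 0.0718, 0.0846]
tool_rot: [-90.0, -0.0, -19.6]
force: [0.5, -0.2, 0.6]
grip_width: 0.0364
```

Request:
move_arm([
  [0, -20, 0, 0, 0, 0],
  [0, -50, 0, 0, 0, 0],
  [0, -80, 0, 0, 0, 0],
  [0, -95, 0, 0, 0, 0],
  [0, -95, 0, 0, 0, 0],
  [0, -95, 0, 0, 0, 0],
])

```text
time_s: 25.15
tool_pos: [0.53, 0.0718, 0.1801]
tool_rot: [-90.0, -0.1, -19.6]
force: [0.4, -0.6, 0.1]
grip_width: 0.0401
```

```bash
python3 - <<'E'
from go import *
from obj import *
im,d,P=pinslices((.5286,.0716),.08,.14,.006,.014)
m=(d>0)&(np.hypot(P[...,0]-.5286,P[...,1]-.0716)<.007); print('pin top',np.percentile(P[m][:,2],[90,98,100]))
slices((.605,.0445),.11,.15,.01)
go((.4918,.0846,.178,-19.5),(.4918,.0846,.079,-19.5))
im,d=snap('side','s17.png'); cv2.imwrite('pics/s17c.png',cv2.resize(im[120:260,260:400,::-1],None,fx=3.5,fy=3.5))
E
ls -t pics|head -2
```

```text
0.086 388 circ [0.5288 0.0714 0.0112]
0.092 50 circ [0.5295 0.0714 0.008 ]
0.098 30 circ [0.5287 0.0716 0.0064]
0.104 33 circ [0.5294 0.0713 0.0069]
0.11 31 circ [0.5289 0.0715 0.0066]
0.116 33 circ [0.5287 0.0715 0.0063]
0.122 33 circ [0.5295 0.0713 0.0071]
0.128 234 circ [0.5287 0.0716 0.005 ]
pin top [0.12920799 0.12981113 0.13074246]
0.11 172 circ [0.6009 0.0454 0.0116]
25.25 [0.5287 0.0716 0.1783] [-9.005e+01  9.000e-02 -1.960e+01] F [-0.7 -0.  -0.7] w 0.04009447744961424
[-39.1, 0.3, -0.1, 0.1, -0.1, -0.1]
[-39.0, 99.3, -0.0, 0.1, -0.1, -0.1]
s17c.png
s17.png
```

View pics/s17c.png

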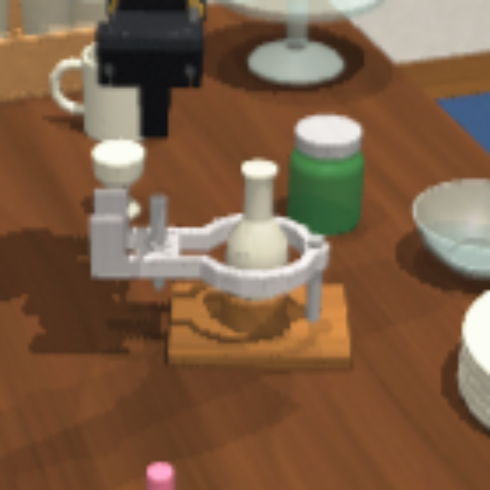

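Request:
move_arm([
  [-15, 0, 0, 0, 0, 0],
  [-35, 0, 0, 0, 0, 0],
  [-39, 0, 0, 0, 0, 0],
  [-39, 20, 0, 0, 0, 0],
  [-39, 30, 0, 0, 0, 0],
  [-39, 30, 0, 0, 0, 0],
  [-39, 30, 0, 0, 0, 0],
], claw=87)

```text
time_s: 25.88
tool_pos: [0.4922, 0.0846, 0.1485]
tool_rot: [-90.0, 0.1, -19.6]
force: [0.2, -0.1, 0.2]
grip_width: 0.0786
```

```bash
python3 - <<'E'
from go import *
from obj import *
im,d,P=wcloud(); cv2.imwrite('pics/w18.png',im[...,::-1])
m=(d>0)&(P[...,2]>.115)&(P[...,2]<.13)&(np.hypot(P[...,0]-.4918,P[...,1]-.0846)<.05)
l=rz(P[m]-np.array([.604,.0448,0]),.3413); 
for s in(1,-1):
    a=l[(s*l[:,1]>.01)&(l[:,0]<-.1)]; print(s,len(a),np.round(np.percentile(a[:,:2],[2,50,98],axis=0),4).tolist())
go((.4918,.0846,.076,-19.5))
E
```

```text
1 448 [[-0.1334, 0.018], [-0.1203, 0.0216], [-0.1062, 0.0257]]
-1 433 [[-0.1334, -0.0259], [-0.121, -0.0216], [-0.1061, -0.018]]
25.9333 [0.4929 0.0848 0.1492] [-8.999e+01  6.000e-02 -1.960e+01] F [0.2 0.1 0.4] w 0.08174801467476675
[-0.8, 73.2, -0.6, -0.0, -0.1, -0.1]
```

View pics/w18.png

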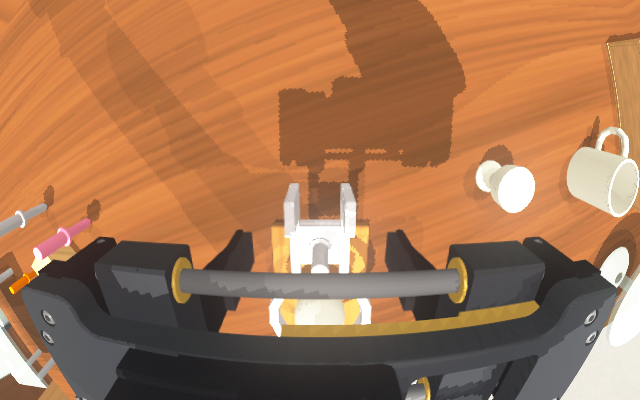

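Request:
move_arm([
  [-0.5, 20, -0.5, 0, 0, 0],
  [-0.5, 40, -0.5, 0, 0, 0],
  [-0.5, 60, -0.5, 0, 0, 0],
  [-0.5, 72, -0.5, 0, 0, 0],
  [-0.5, 72, -0.5, 0, 0, 0],
  [-0.5, 72, -0.5, 0, 0, 0],
])

```text
time_s: 26.43
tool_pos: [0.4923, 0.0848, 0.0777]
tool_rot: [-90.0, 0.0, -19.6]
force: [-0.1, 0.1, -0.2]
grip_width: 0.087
```

Request:
move_arm([
  [0, 0, 0, 0, 0, 0],
  [0, 0, 0, 0, 0, 0],
  [0, 0, 0, 0, 0, 0],
  [0, 0, 0, 0, 0, 0],
  [0, 0, 0, 0, 0, 0],
  [0, 0, 0, 0, 0, 0],
  [0, 0, 0, 0, 0, 0],
], claw=30, newtons=25)

```text
time_s: 27.02
tool_pos: [0.4924, 0.0851, 0.0776]
tool_rot: [-89.9, -0.0, -19.6]
force: [1.0, 1.6, 0.1]
grip_width: 0.0515
```

```bash
python3 - <<'E'
from go import *
from obj import *
im,d,P=wcloud(); cv2.imwrite('pics/w19.png',im[...,::-1])
go((.4918,.0846,.076,-19.5)); print(env.get_obs()['wrist_torque'])
im,d=snap('side','s19.png');a=im[120:260,250:390,::-1]; im,d=snap('scene','sc19.png'); b=im[120:260,270:410,::-1]
cv2.imwrite('pics/b19.png',cv2.resize(np.hstack([a,b]),None,fx=2.8,fy=2.8))
E
```

```text
27.0667 [0.4924 0.0851 0.0776] [-8.996e+01 -4.000e-02 -1.958e+01] F [1.  1.7 0.1] w 0.05135141115805411
[-0.4, 1.6, -0.7, -0.0, -0.1, 0.0]
[ 0.25096888 -0.24383161 -0.07772953]
```

View pics/b19.png

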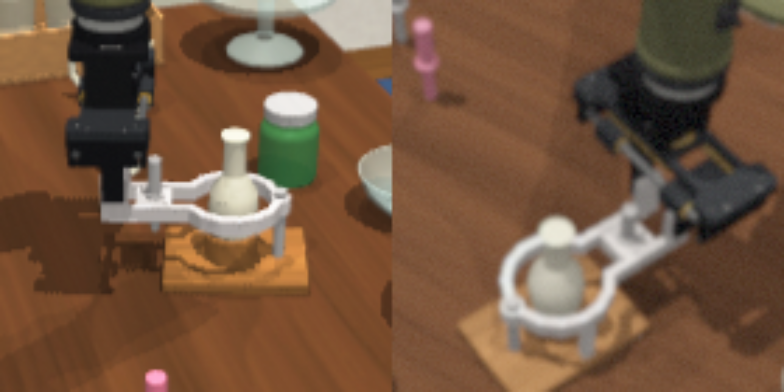

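View pics/w19.png

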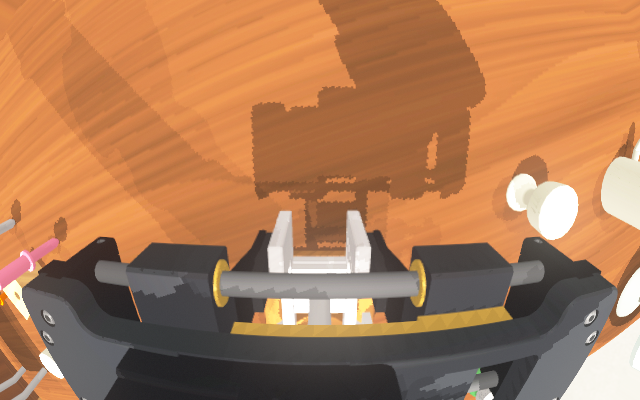

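Both fingers are stopped on the outer faces of the tabs: opening 51.4 mm against the nominal 52. The net side force is only 2 N at a 25 N grip, so both sides are loaded. I'll settle a moment and hand in while still squeezing.

Request:
move_arm([
  [0, 0, 0, 0, 0, 0],
  [0, 0, 0, 0, 0, 0],
  [0, 0, 0, 0, 0, 0],
  [0, 0, 0, 0, 0, 0],
  [0, 0, 0, 0, 0, 0],
  [0, 0, 0, 0, 0, 0],
])

```text
time_s: 27.67
tool_pos: [0.4924, 0.0851, 0.0776]
tool_rot: [-90.0, -0.0, -19.6]
force: [1.5, 3.8, 1.7]
grip_width: 0.0516
```

```bash
python3 - <<'E'
from go import *
o=env.get_obs(); print(o['time_s'],o['force'],o['grip_width'])
print(job.sign_off())
E
```

```text
27.6667 [1.48191866 3.76278341 1.73314076] 0.05158984286318116
the job is handed in; nothing more can be done
None
```

The job is handed in at 27.7 s: the vase is on the plinth, the collar is shut, the pin is home, and the fingers are still squeezing the tabs. No verdict was reported.

**Last checks**
- **Vase:** right after I let it go, it stood upright within about 1 mm of the plinth's centre. In the final pictures it still stands upright inside the collar. The last wrist-depth check of it was unusable because too few points were in view.
- **Collar:** the tabs measured 18 to 26 mm either side of the stand's axis, which is fully shut.
- **Pin:** the small grey one from the rest. It is vertical, within about 1 mm of the hole's axis, and its top measured 129 mm up (128 expected).
- **Squeeze:** grip set to 25 N, opening 51.6 mm over the tabs (nominal 52). The net side force crept from about 2 to 4 N while settling, so both tabs should carry well over 4 N; I had no separate reading for each finger.

**What went wrong or disagreed**
- **Fingertip height:** the wrist depth showed the fingertips 16 to 19 mm above the reported TCP, where the interface text puts them 11 mm beyond it. Because of this my first push passed over the gate tab without touching it. I used the measured height from then on and repeated the push.
- **Vase tilt:** the vase tilted a few degrees in the grip. I corrected this before setting it down. The scene and side cameras disagreed about the tilt, so I went by the wrist camera.
- **Gate angle:** one wrist-depth fit of the gate read about 0.06 rad open while the finger was still pressing it. The later readings from all three cameras read it as shut (0 to -0.02 rad).

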